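# Weight down two glued key tags

### The job

Two freshly glued leather key tags on the cutting mat must go under pressure. Cover the round tag with the round wooden pressing board and the oblong tag with the oblong board lying in line with it, each centred so that the tag is fully covered; then centre the marble block lengthwise on the oblong board, and the flat iron disc weight on the round board with the knob weight on top of it. Lower everything gently, let go of it all, and leave the glue jar and the wax tin where they are.

Things in the scene. Friction and masses are not known exactly. Their poses are not given: they have to be found in the camera images.
- round_tag: The round leather key tag, freshly glued: flat russet-brown disc with a ring of pale stitches, 48 mm across, 5 mm thick, stuck flat to the cutting mat (it does not move). Much thinner than anything else that is round. Origin: centre of the underside, on the mat; z up; top face 5 mm above.
- oblong_tag: The oblong leather key tag, freshly glued: flat russet-brown strip with rounded ends and pale stitches, 84 mm long (its x axis) by 36 mm wide (y), 5 mm thick, stuck flat to the cutting mat (it does not move). Origin: centre of the underside, on the mat; z up; top face 5 mm above.
- round_caul: The round pressing board: plain pale wooden disc, 64 mm across, 18 mm thick, about 45 g, loose, lying flat. Origin: centre of the underside; z up.
- oblong_caul: The oblong pressing board: plain pale wooden board with square ends, 102 mm long (x) by 54 mm wide (y), 18 mm thick, about 70 g, loose, lying flat. Origin: centre of the underside; z up.
- marble_block: Block of pale marble, 90 mm long (x) by 44 mm wide (y), 30 mm high, about 0.32 kg, loose, lying flat. Origin: centre of the underside; z up.
- disc_weight: The disc weight: flat-topped dark iron cylinder without a knob, 58 mm across, 28 mm high, about 0.5 kg, loose, standing upright. Origin: centre of the underside; z up.
- knob_weight: The knob weight: dark iron cylinder 42 mm across and 22 mm high with a small bare-steel knob on top (18 mm across, on a thin neck; 38 mm high in all), about 0.2 kg, loose, standing upright. Origin: centre of the underside; z up.
- glue_jar: Closed white glue jar with a black lid, 54 mm across, 60 mm high, standing loose among the things; to be left alone. Origin: centre of the underside; z up.
- wax_tin: Flat round aluminium wax tin, 50 mm across, 18 mm high, lying loose in the middle of the things; to be left alone. Origin: centre of the underside; z up.
Things that resemble listed ones, but are neither listed nor needed, are in the scene too. Leave any black or pink look-alike of the oblong_caul alone.

How it is judged:
By the outcome, as a careful person would: the job done as asked, in the order asked, and still so for the second after the job is handed in, with the robot touching nothing.
It also fails if it takes over 118 s, if anything falls off the work surface, if the arm or the gripper's body presses on something with over 40 N, if the wrist force passes 120 N, or if a joint passes its speed limit or range.

### The arm

A 6-joint arm with a two-finger parallel gripper is mounted at the origin on the work surface. World frame = base frame: x ahead of the robot, y to its left, z up, the work surface at z = 0. Lengths are in m, angles in rad, forces in N, time in s.
With the tool pointing down it reaches from about 0.35 to 0.975 m from the base axis. Payload 4.9 kg.
Tool frame: the origin (TCP) lies on the front face of the gripper's body, between the roots of the fingers; the fingertips stand 73 mm ahead of it and the grasp point (between the pads) lies 54 mm ahead of it; z points along the fingers, y is the line along which they close (so a half turn about z gives the same grasp; the last joint's range is limited). The gripper opens to 85 mm and grips with 20 to 120 N. Pads are 22 mm wide; open, the fingers measure 114 mm over their backs; the gripper's body (76 mm by 85 mm) begins 54 mm behind the grasp point. The pads swing forward as they close: fully open they stand 13 mm farther back than shut.
Start: joints at [-1.297, 0.053, 1.613, -0, 1.476, -0.119], TCP at [0.239, -0.577, 0.304] pointing down, gripper open.
Joint ranges: [-3.01, 3.01], [-1.01, 2.22], [0.06, 2.58], [-1.02, 4.17], [0.09, 2.62], [-3.14, 3.14]. Speed limits (rad/s): [2.57, 2.57, 3.14, 3.14, 3.14, 3.14].

### API

Orientations are given as a rotation vector (axis times angle).
In Python, from station import status, imaging, order gives the robot as it stands.
- The arm moves only by the tool arm_command, never from a script. Its argument "increments" is a list of rows, each an object with "slide": the shift along the tool's x, y, z in m, a list of three; "spin": the turn about the tool's z in degrees; "gripper": the opening, from -1 (shut) to 1 (fully open). In form: [{"slide": [x, y, z], "spin": spin, "gripper": gripper}, ...]. A call has 1 to 8 rows; each row is the pose to reach, as a shift and turn from the pose commanded when the call began, along the tool's axes at that moment; what a row does not reach only later rows make up. A row lasts 1/12 s, in which the tool goes at most 41.7 mm and 7.16 degrees, less where a joint would pass 70% of its speed; a pose out of reach is approached as far as the arm can. A call with a gripper value outside its range is refused whole. The fingers move at their own pace and stop on an object; "newtons" is the grip in N (left out, the last holds). Time passes only in rows, so rows that repeat a pose let the fingers close. It gives the time, the measured TCP pose, the force, the opening and the grip force at its end, in the units of the state.
- status.get_obs(): the state, without advancing time (a new reading comes with each control period).
- imaging.get_image(name): name is "side" or "top"; returns a dict with "frame" (420x560x3 uint8, red, green, blue), "vfov" (degrees; the focal length in pixels is half the picture's height over the tangent of half this angle, whatever the lens; pixels are square), "cx", "cy" (the principal point, pixels), "k1" (the pictures are not rectified: a ray, as slopes to the right and down, at radius r is drawn at 1 + k1 r^2 times it, then the intrinsics apply), "view" (4x4, takes a point from world to camera coordinates). Camera axes: x right, y up, looking along -z (the intrinsics and any distortion apply to the point x, -y, -z); pixel columns grow to the right and rows downward; lengths in m; the calibration is good to about 2 mm. A picture is of the moment at which its call begins. There is no depth.
- order.finish_job(): hands the job in; it is judged then, once.
The state is a dict: "t": time; "q": joint angles; "dq": joint speeds; "effort": joint torques, N m; "tool_pos": TCP position; "tool_rot": TCP orientation; "contact_force": force on the tool from outside, world axes, zero at the start; "wrist_torque": the same for the moment, N m; "opening": finger opening in m; "grip_force": force on a finger pad.
Only numpy, scipy, OpenCV 4.12 (cv2) and the standard library are available. Lean on these libraries where they do the work, as an engineer would, in place of code of your own. Each camera call takes 0.05 s, during which the arm holds its last target. There are 200 camera calls.

## Working session

There is one attempt and no reset: what is moved stays moved. The work goes in short steps, Python scripts to look and compute and a tool call to move; the robot and the scene stay as the last step left them, time stands still between calls to the robot, and variables do not carry over. Pictures are saved under pics/ and viewed, at most 14 in all, crops included, and the job is handed in when it is done.

Besides the shell and the picture viewer there is one more tool, called after "Emit:" as name([rows], argument=value, ...), one row to a line, values as JSON. arm_command: Moves the arm, as the interface text tells. Its arguments: {"type":"object","properties":{"increments":{"type":"array","items":{"type":"object","properties":{"slide":{"type":"array","items":{"type":"number"}},"spin":{"type":"number"},"gripper":{"type":"number"}}}},"newtons":{"type":"number"}},"required":["increments"]}

```bash
ls; mkdir -p pics; cat > h.py <<'E'
import numpy as np, cv2, pickle
from station import status, imaging, order
def grab(n, tag):
    d=imaging.get_image(n); cv2.imwrite(f'pics/{tag}.png',d['frame'][:,:,::-1]); pickle.dump(d,open(f'pics/{tag}.pkl','wb')); return d
def load(tag): return pickle.load(open(f'pics/{tag}.pkl','rb'))
def K(d):
    h=d['frame'].shape[0]; f=h/2/np.tan(np.radians(d['vfov'])/2)
    return np.array([[f,0,d['cx']],[0,f,d['cy']],[0,0,1.]]), np.array([d['k1'],0,0,0.])
def world(d,px,z):
    """pixels -> points on plane z"""
    k,D=K(d); n=cv2.undistortPointsIter(np.array(px,float).reshape(-1,1,2),k,D,None,None,(3,60,1e-10)).reshape(-1,2)
    V=np.array(d['view']); R,t=V[:3,:3],V[:3,3]; C=-R.T@t
    r=np.c_[n[:,0],-n[:,1],-np.ones(len(n))]@R
    s=(z-C[2])/r[:,2]; return C+s[:,None]*r
def pix(d,P):
    V=np.array(d['view']); p=np.atleast_2d(P)@V[:3,:3].T+V[:3,3]; k,D=K(d)
    return cv2.projectPoints(p*[1,-1,-1],np.zeros(3),np.zeros(3),k,D)[0].reshape(-1,2)
E
python3 - <<'E'
from h import *
for n in('top','side'):
    d=grab(n,n+'0'); V=np.array(d['view']); print(n,d['vfov'],d['cx'],d['cy'],d['k1'],(-V[:3,:3].T@V[:3,3]).round(3),V[:3,:3].round(2).tolist())
    cv2.imwrite(f'pics/{n}0v.png',cv2.resize(d['frame'][:,:,::-1],(800,600),interpolation=cv2.INTER_CUBIC))
s=status.get_obs();print(s)
E
```

```text
pics
top 54.29587063983132 278.4880669869037 209.70442744552267 -0.05414194169825826 [0.412 0.046 1.051] [[-0.02, -1.0, -0.01], [0.99, -0.02, 0.12], [-0.12, -0.0, 0.99]]
side 55.12860424495119 275.4682578644026 210.40870895683884 -0.04175798127144362 [0.118 0.847 0.917] [[-0.9, -0.43, -0.01], [0.29, -0.64, 0.71], [-0.31, 0.64, 0.7]]
{'t': 0.1, 'q': array([-1.29699555e+00,  5.33099647e-02,  1.61419065e+00,  2.43914035e-05,
        1.47601590e+00, -1.19025734e-01]), 'dq': array([-1.55496264e-04, -4.90796555e-04, -4.35496981e-03,  1.73951454e-03,
       -3.62332659e-05, -1.33610360e-04]), 'effort': array([-3.38805012e-05, -3.94898343e+01, -3.71366286e+01, -1.36406470e-04,
        3.86374086e-03,  2.75619101e-06]), 'tool_pos': array([ 0.2391202 , -0.57696845,  0.30275369]), 'tool_rot': array([-3.07930642e+00, -6.12712358e-01,  1.95486914e-04]), 'contact_force': array([0.06487319, 0.28522234, 0.6497435 ]), 'wrist_torque': array([-0.01367289, -0.00782697,  0.00342311]), 'grip_force': 0.0, 'opening': 0.08542160952247138}
```

View pics/top0v.png

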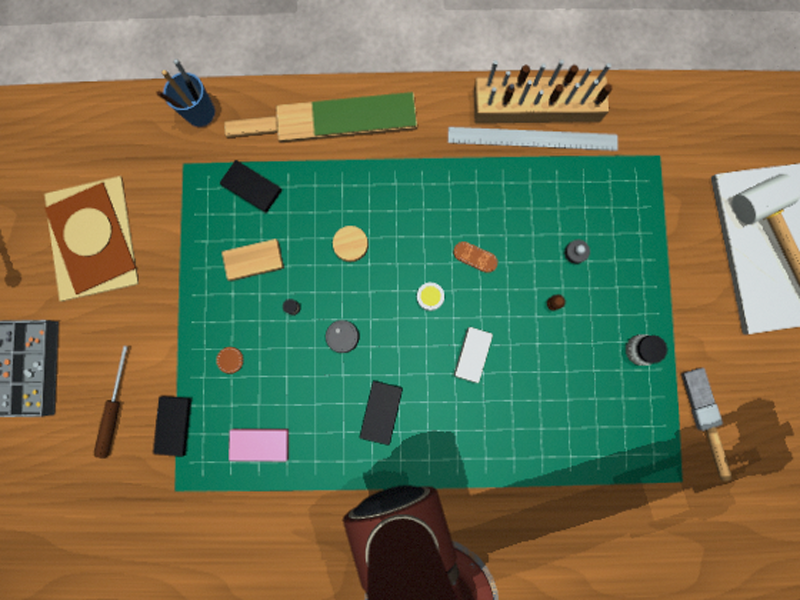

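View pics/side0v.png

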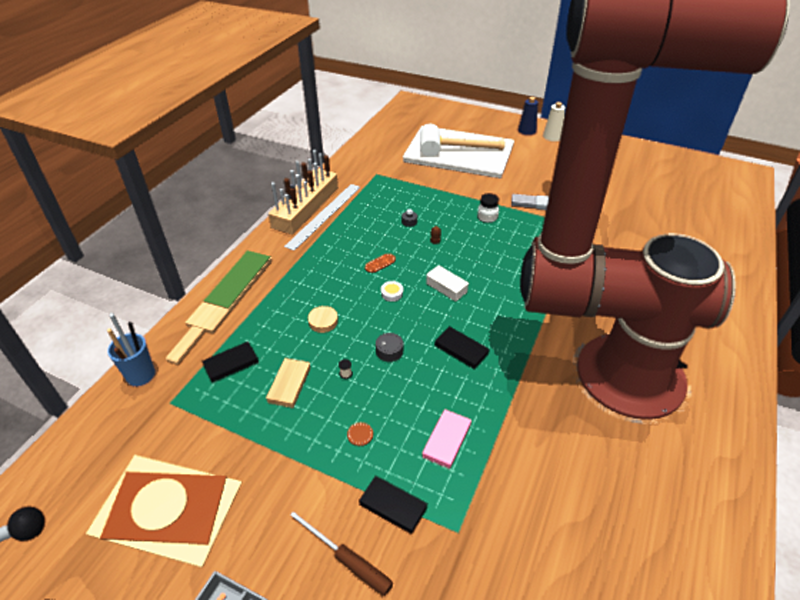

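The top view (800x600) shows these candidates:
- **Round tag:** russet with stitches at (229,360). The leather sheet at (90,235) lies off the mat and is not it.
- **Oblong tag:** (475,257).
- **Round board:** plain pale disc at (350,243). The paper disc at (87,232), off the mat, is not it.
- **Oblong board:** pale at (252,259). The blacks at (250,186), (381,412) and (172,426), the pink at (258,445) and the green strop are not it.
- **Marble:** white at (474,355).
- **Disc weight:** (342,336).
- **Knob weight:** (577,251). The bottle at (291,307) and the brown handle at (556,302) are not it.
- **Leave alone:** wax tin at (431,296) and jar at (648,349).

```bash
cat > seg.py <<'E'
from h import *
S=4
def blobs(d,mincount=60):
    im=cv2.GaussianBlur(cv2.resize(d['frame'],None,fx=S,fy=S,interpolation=cv2.INTER_CUBIC),(0,0),1.5)
    hsv=cv2.cvtColor(im,cv2.COLOR_RGB2HSV)
    g=((hsv[...,0]>62)&(hsv[...,0]<95)&(hsv[...,1]>70)).astype(np.uint8)
    m=cv2.morphologyEx(1-g,cv2.MORPH_OPEN,cv2.getStructuringElement(cv2.MORPH_ELLIPSE,(15,15)))
    cs,_=cv2.findContours(m,cv2.RETR_LIST,cv2.CHAIN_APPROX_NONE)
    return [(c[:,0]+0.5)/S-0.5 for c in cs if mincount*S*S<cv2.contourArea(c)<4000*S*S], im
def meas(d,c,h):
    P=world(d,c,h/2)[:,:2]
    M=cv2.moments((P*1e4).astype(np.float32).reshape(-1,1,2)); cen=np.array([M['m10'],M['m01']])/M['m00']/1e4
    (x,y),(w,l),a=cv2.minAreaRect((P*1e3).astype(np.float32)); b=a if w>l else a+90
    return cen,sorted((w,l)),b%180,M['m00']/1e8
E
cat > names.py <<'E'
H=dict(round_tag=.005,oblong_tag=.005,round_caul=.018,oblong_caul=.018,marble=.03,disc=.028,knob=.022,jar=.06,tin=.018)
PX=dict(round_tag=(229,360),oblong_tag=(475,257),round_caul=(350,243),oblong_caul=(252,259),marble=(474,355),disc=(342,336),knob=(577,251),jar=(648,349),tin=(431,296),black1=(250,186),black2=(381,412),bottle=(291,307),brown=(556,302),pink=(258,445),black3=(172,426))
E
python3 - <<'E'
from seg import *; from names import *
t,s=load('top0'),load('side0')
bt,_=blobs(t,30); bs,_=blobs(s,30)
for n,p in PX.items():
    h=H.get(n,.018); q=np.array(p)*.7
    for d,bb in((t,bt),(s,bs)):
        if d is s: q=pix(s,[*cen,h/2])[0]
        c=min(bb,key=lambda c:np.linalg.norm(c.mean(0)-q))
        cen,wl,a,A=meas(d,c,h)
        print(n,'T' if d is t else 'S',cen.round(4),np.round(wl,1),round(a,1),np.round(np.linalg.norm(c.mean(0)-q),1))
c=cv2.resize(t['frame'][140:300,140:440,::-1],(800,427),interpolation=cv2.INTER_CUBIC);cv2.imwrite('pics/crop.png',c)
E
```

```text
round_tag T [0.4326 0.3539] [48.  48.1] 0.7 0.4
round_tag S [0.4314 0.3529] [49.6 50.8] 146.3 0.6
oblong_tag T [ 0.6128 -0.0923] [39.  84.9] 63.6 0.4
oblong_tag S [ 0.6113 -0.0942] [42.  87.5] 63.1 0.6
round_caul T [0.6403 0.1353] [64.4 66.3] 179.4 0.3
round_caul S [0.6388 0.1329] [67.4 82.3] 134.6 0.9
oblong_caul T [0.6136 0.3134] [ 58.2 106.3] 102.3 0.2
oblong_caul S [0.6127 0.3107] [ 61.9 115.8] 102.3 0.7
marble T [ 0.4351 -0.0816] [47.3 92.1] 161.9 0.9
marble S [ 0.4337 -0.0833] [ 70.2 109.7] 161.4 0.8
disc T [0.4714 0.1503] [55.9 57.6] 62.6 0.3
disc S [0.4698 0.148 ] [55.8 76.3] 116.6 0.9
knob T [ 0.6182 -0.2772] [39.1 44.1] 115.4 0.0
knob S [ 0.617 -0.28 ] [37.8 71.1] 114.7 0.6
jar T [ 0.4378 -0.3831] [53.1 70.5] 88.8 2.0
jar S [ 0.5183 -0.2191] [23.5 69.4] 110.8 41.2
tin T [ 0.5412 -0.0083] [49.5 50.2] 134.0 0.8
tin S [ 0.5397 -0.0108] [51.8 67.8] 116.3 0.8
black1 T [0.6136 0.3134] [ 58.2 106.3] 102.3 51.3
black1 S [0.6127 0.3107] [ 61.9 115.8] 102.3 0.7
black2 T [0.3362 0.083 ] [ 52.8 100. ] 165.8 0.5
black2 S [0.3354 0.0816] [ 60.4 102.6] 166.2 0.7
bottle T [0.5258 0.2416] [22.9 29.7] 62.7 0.3
bottle S [0.5263 0.2356] [23.1 46.5] 121.0 1.8
brown T [ 0.5261 -0.2338] [24.5 32.5] 114.1 0.4
brown S [ 0.5278 -0.2443] [24.  71.1] 110.8 1.7
pink T [0.283  0.2992] [ 57.6 106.2] 89.5 0.3
pink S [0.2823 0.2967] [ 59.2 114.8] 89.2 0.5
black3 T [0.4325 0.352 ] [47.7 47.8] 0.7 61.4
black3 S [0.4291 0.3564] [49.2 50.5] 146.3 1.9
```

View pics/crop.png

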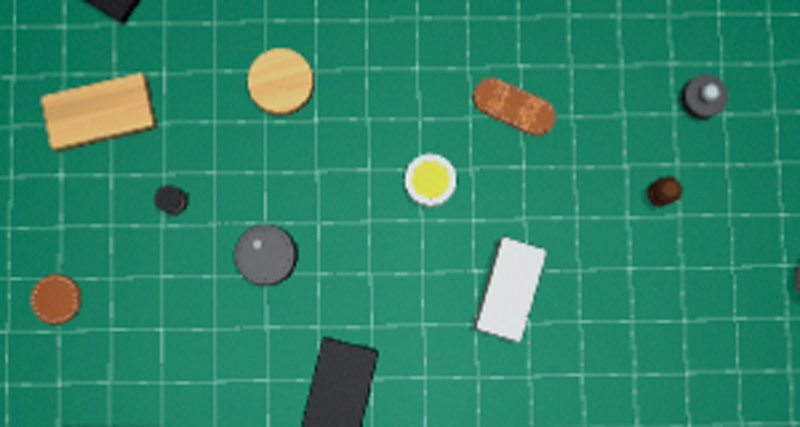

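The crop confirms the choices: plain pale boards, the flat iron disc at (265,253) with no knob, the knob weight at (705,97), and stitched tags. The measured sizes fit the ones given, and the two views agree to about 2–3 mm.

```bash
cat > go.py <<'E'
import sys; from h import *
from scipy.spatial.transform import Rotation as Ro
o=status.get_obs(); p=o['tool_pos']; R=Ro.from_rotvec(o['tool_rot']).as_matrix(); ya=np.degrees(np.arctan2(R[1,1],R[0,1]))
if __name__=='__main__':
    print('t',round(o['t'],2),'tcp',p.round(4),'yang',ya.round(2),'open',round(o['opening'],4),'grip',o['grip_force'],'F',o['contact_force'].round(1),'tilt',R[:,2].round(3))
    # args: groups x,y,z,yang ; chained as separate calls
    for a in sys.argv[1:]:
        x,y,z,a2=map(float,a.split(',')); s=R.T@(np.array([x,y,z])-p); w=(ya-a2+180)%360-180
        print(a,'slide',s.round(4),'spin',round(w,1),'rows',round(np.linalg.norm(s)/.0417,1),round(abs(w)/7.16,1))
        p=np.array([x,y,z]); R=R@Ro.from_euler('z',w,degrees=True).as_matrix(); ya=a2
E
python3 go.py 0.49,-0.15,0.2,-67.5 0.6395,0.134,0.15,-67.5
```

```text
t 0.1 tcp [ 0.2391 -0.577   0.3028] yang -67.49 open 0.0854 grip 0.0 F [0.1 0.3 0.6] tilt [-0.     0.002 -1.   ]
0.49,-0.15,0.2,-67.5 slide [ 0.3952 -0.2982  0.1034] spin 0.0 rows 12.1 0.0
0.6395,0.134,0.15,-67.5 slide [ 0.2468 -0.2051  0.0505] spin 0.0 rows 7.8 0.0
```

Emit:
arm_command([
  {"slide": [0.03, -0.023, 0.007], "gripper": 1},
  {"slide": [0.06, -0.047, 0.014]},
  {"slide": [0.09, -0.07, 0.02]},
  {"slide": [0.12, -0.094, 0.027]},
  {"slide": [0.15, -0.117, 0.034]},
  {"slide": [0.18, -0.14, 0.04]},
  {"slide": [0.21, -0.164, 0.047]},
  {"slide": [0.24, -0.188, 0.055]},
])

```text
validation failed for argument at $.in...
```

Emit:
arm_command([
  {"slide": [0.03, -0.023, 0.007], "gripper": 1},
  {"slide": [0.06, -0.047, 0.014]},
  {"slide": [0.09, -0.07, 0.02]},
  {"slide": [0.12, -0.094, 0.027]},
  {"slide": [0.15, -0.117, 0.034]},
  {"slide": [0.18, -0.14, 0.04]},
  {"slide": [0.21, -0.164, 0.047]},
  {"slide": [0.24, -0.188, 0.055]},
])

```text
validation failed for argument at $.in...
```

```bash
python3 go.py 0.6395,0.134,0.11,-67.5
```

```text
t 0.1 tcp [ 0.2391 -0.577   0.3028] yang -67.49 open 0.0854 grip 0.0 F [0.1 0.3 0.6] tilt [-0.     0.002 -1.   ]
0.6395,0.134,0.11,-67.5 slide [ 0.642  -0.5032  0.1939] spin 0.0 rows 20.1 0.0
```

Emit:
arm_command([
  {"slide": [0.03, -0.023, 0.007], "spin": 0, "gripper": 1},
  {"slide": [0.06, -0.047, 0.014], "spin": 0, "gripper": 1},
  {"slide": [0.09, -0.07, 0.02], "spin": 0, "gripper": 1},
  {"slide": [0.12, -0.094, 0.027], "spin": 0, "gripper": 1},
  {"slide": [0.15, -0.117, 0.034], "spin": 0, "gripper": 1},
  {"slide": [0.18, -0.14, 0.04], "spin": 0, "gripper": 1},
  {"slide": [0.21, -0.164, 0.047], "spin": 0, "gripper": 1},
  {"slide": [0.24, -0.188, 0.055], "spin": 0, "gripper": 1},
], newtons=30)

```text
t: 0.77
tool_pos: [0.3894, -0.31, 0.2484]
tool_rot: [3.081, 0.612, 0.0]
contact_force: [0.5, -0.3, 0.9]
opening: 0.0854
grip_force: 0.0
```

Emit:
arm_command([
  {"slide": [0.03, -0.023, 0.007], "spin": 0, "gripper": 1},
  {"slide": [0.06, -0.047, 0.014], "spin": 0, "gripper": 1},
  {"slide": [0.09, -0.07, 0.02], "spin": 0, "gripper": 1},
  {"slide": [0.12, -0.094, 0.027], "spin": 0, "gripper": 1},
  {"slide": [0.15, -0.117, 0.034], "spin": 0, "gripper": 1},
  {"slide": [0.18, -0.14, 0.04], "spin": 0, "gripper": 1},
  {"slide": [0.21, -0.164, 0.047], "spin": 0, "gripper": 1},
  {"slide": [0.24, -0.188, 0.055], "spin": 0, "gripper": 1},
])

```text
t: 1.43
tool_pos: [0.5392, -0.0444, 0.1935]
tool_rot: [3.081, 0.613, 0.0]
contact_force: [0.3, -1.0, 0.5]
opening: 0.0853
grip_force: 0.0
```

```bash
python3 go.py 0.6395,0.134,0.11,-67.5 
```

```text
t 1.43 tcp [ 0.5392 -0.0444  0.1935] yang -67.48 open 0.0853 grip 0.0 F [ 0.3 -1.   0.5] tilt [ 0. -0. -1.]
0.6395,0.134,0.11,-67.5 slide [ 0.1609 -0.1264  0.0835] spin 0.0 rows 5.3 0.0
```

Emit:
arm_command([
  {"slide": [0.03, -0.024, 0.016], "spin": 0, "gripper": 1},
  {"slide": [0.06, -0.048, 0.032], "spin": 0, "gripper": 1},
  {"slide": [0.09, -0.072, 0.048], "spin": 0, "gripper": 1},
  {"slide": [0.12, -0.094, 0.062], "spin": 0, "gripper": 1},
  {"slide": [0.145, -0.114, 0.075], "spin": 0, "gripper": 1},
  {"slide": [0.161, -0.126, 0.083], "spin": 0, "gripper": 1},
  {"slide": [0.161, -0.126, 0.083], "spin": 0, "gripper": 1},
  {"slide": [0.161, -0.126, 0.083], "spin": 0, "gripper": 1},
])

```text
t: 2.1
tool_pos: [0.6387, 0.1325, 0.1095]
tool_rot: [3.081, 0.616, -0.004]
contact_force: [-0.5, 0.1, -0.5]
opening: 0.0854
grip_force: 0.0
```

```bash
python3 go.py 0.6395,0.134,0.072,-67.5; python3 - <<'E'
from h import *
d=grab('side','s1'); q=pix(d,[.64,.134,.03])[0]; x,y=map(int,q); print(x,y)
cv2.imwrite('pics/s1c.png',cv2.resize(d['frame'][y-70:y+50,x-80:x+80,::-1],None,fx=5,fy=5,interpolation=cv2.INTER_CUBIC))
E
```

```text
t 2.1 tcp [0.6387 0.1325 0.1095] yang -67.39 open 0.0854 grip 0.0 F [-0.5  0.1 -0.5] tilt [-0.003 -0.001 -1.   ]
0.6395,0.134,0.072,-67.5 slide [ 0.0014 -0.001   0.0375] spin 0.1 rows 0.9 0.0
224 218
```

View pics/s1c.png

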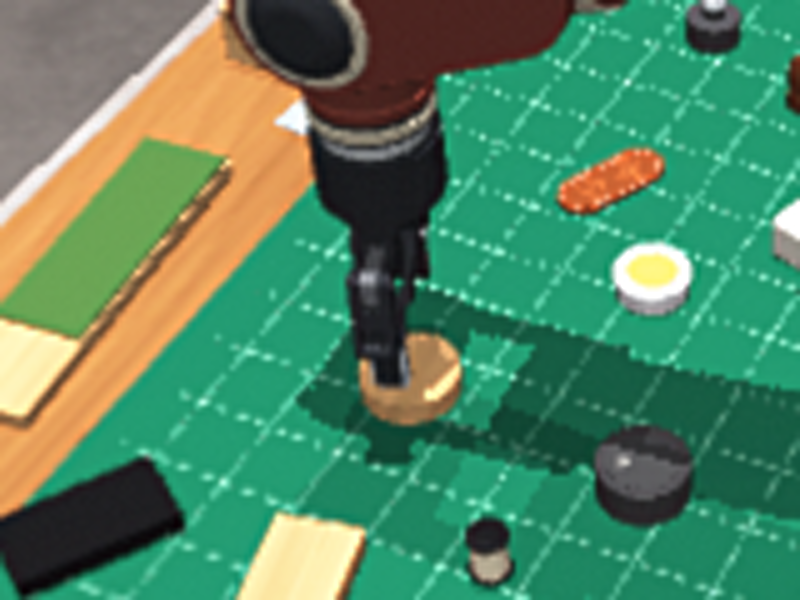

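The gripper is above the round board at (410,380), with a finger on the near side and its tip still above the board. Descend and close.

Emit:
arm_command([
  {"slide": [0.001, -0.001, 0.01], "spin": 0, "gripper": 1},
  {"slide": [0.001, -0.001, 0.02], "spin": 0, "gripper": 1},
  {"slide": [0.001, -0.001, 0.03], "spin": 0, "gripper": 1},
  {"slide": [0.001, -0.001, 0.037], "spin": 0, "gripper": 1},
  {"slide": [0.001, -0.001, 0.037], "spin": 0, "gripper": 1},
  {"slide": [0.001, -0.001, 0.037], "spin": 0, "gripper": 0.4},
  {"slide": [0.001, -0.001, 0.037], "spin": 0, "gripper": 0.2},
  {"slide": [0.001, -0.001, 0.037], "spin": 0, "gripper": 0.2},
])

```text
t: 2.82
tool_pos: [0.6405, 0.133, 0.075]
tool_rot: [3.081, 0.613, 0.003]
contact_force: [-0.0, -0.6, -0.1]
opening: 0.0625
grip_force: 32.8
```

Emit:
arm_command([
  {"slide": [0, 0, 0], "spin": 0, "gripper": 0},
  {"slide": [0, 0, 0], "spin": 0, "gripper": 0},
  {"slide": [0, 0, 0], "spin": 0, "gripper": 0},
  {"slide": [0, 0, 0], "spin": 0, "gripper": 0},
  {"slide": [0, 0, 0], "spin": 0, "gripper": 0},
  {"slide": [0, 0, 0], "spin": 0, "gripper": 0},
])

```text
t: 3.32
tool_pos: [0.6402, 0.1331, 0.0745]
tool_rot: [3.081, 0.613, 0.001]
contact_force: [0.1, -0.6, 3.7]
opening: 0.0623
grip_force: 33.2
```

```bash
python3 go.py 0.6395,0.134,0.15,-67.5 0.432,0.3534,0.15,-67.5
```

```text
t 3.32 tcp [0.6402 0.1331 0.0745] yang -67.49 open 0.0623 grip 33.184393644332886 F [ 0.1 -0.6  3.7] tilt [ 0.001  0.    -1.   ]
0.6395,0.134,0.15,-67.5 slide [-0.0002 -0.0011 -0.0755] spin 0.0 rows 1.8 0.0
0.432,0.3534,0.15,-67.5 slide [-1.077e-01 -2.821e-01 -2.000e-04] spin 0.0 rows 7.2 0.0
```

Emit:
arm_command([
  {"slide": [0, 0, -0.02], "spin": 0, "gripper": 0},
  {"slide": [0, 0, -0.04], "spin": 0, "gripper": 0},
  {"slide": [0, 0, -0.06], "spin": 0, "gripper": 0},
  {"slide": [-0.01, -0.03, -0.065], "spin": 0, "gripper": 0},
  {"slide": [-0.02, -0.06, -0.065], "spin": 0, "gripper": 0},
  {"slide": [-0.035, -0.09, -0.065], "spin": 0, "gripper": 0},
  {"slide": [-0.047, -0.12, -0.065], "spin": 0, "gripper": 0},
  {"slide": [-0.058, -0.15, -0.065], "spin": 0, "gripper": 0},
])

```text
t: 3.98
tool_pos: [0.5271, 0.25, 0.1383]
tool_rot: [3.081, 0.612, -0.002]
contact_force: [0.4, 0.9, -0.5]
opening: 0.0624
grip_force: 33.1
```

Emit:
arm_command([
  {"slide": [-0.012, -0.03, 0], "spin": 0, "gripper": 0},
  {"slide": [-0.024, -0.06, 0], "spin": 0, "gripper": 0},
  {"slide": [-0.034, -0.09, 0], "spin": 0, "gripper": 0},
  {"slide": [-0.043, -0.115, 0], "spin": 0, "gripper": 0},
  {"slide": [-0.05, -0.133, 0], "spin": 0, "gripper": 0},
  {"slide": [-0.05, -0.133, 0], "spin": 0, "gripper": 0},
  {"slide": [-0.05, -0.133, 0], "spin": 0, "gripper": 0},
])

```text
t: 4.57
tool_pos: [0.4308, 0.3535, 0.1384]
tool_rot: [3.08, 0.616, -0.001]
contact_force: [0.3, -0.6, 0.0]
opening: 0.0623
grip_force: 33.1
```

```bash
python3 go.py 0.432,0.3534,0.0795,-67.5
```

```text
t 4.57 tcp [0.4308 0.3535 0.1384] yang -67.37 open 0.0623 grip 33.10780584812164 F [ 0.3 -0.6  0. ] tilt [-0.001 -0.001 -1.   ]
0.432,0.3534,0.0795,-67.5 slide [0.0011 0.0005 0.0589] spin 0.1 rows 1.4 0.0
```

Emit:
arm_command([
  {"slide": [0.001, 0, 0.015], "spin": 0, "gripper": 0},
  {"slide": [0.001, 0, 0.03], "spin": 0, "gripper": 0},
  {"slide": [0.001, 0, 0.042], "spin": 0, "gripper": 0},
  {"slide": [0.001, 0, 0.048], "spin": 0, "gripper": 0},
  {"slide": [0.001, 0, 0.052], "spin": 0, "gripper": 0},
  {"slide": [0.001, 0, 0.054], "spin": 0, "gripper": 0},
  {"slide": [0.001, 0, 0.055], "spin": 0, "gripper": 0},
  {"slide": [0.001, 0, 0.055], "spin": 0, "gripper": 0},
])

```text
t: 5.23
tool_pos: [0.433, 0.3536, 0.0843]
tool_rot: [-3.081, -0.613, -0.001]
contact_force: [0.4, -0.1, -0.5]
opening: 0.0625
grip_force: 33.1
```

Emit:
arm_command([
  {"slide": [0, 0, 0.001], "spin": 0, "gripper": 0},
  {"slide": [0, 0, 0.002], "spin": 0, "gripper": 0},
  {"slide": [0, 0, 0.002], "spin": 0, "gripper": 0},
])

```text
t: 5.48
tool_pos: [0.4327, 0.3537, 0.0822]
tool_rot: [-3.081, -0.613, -0.001]
contact_force: [1.1, 0.3, -1.5]
opening: 0.0629
grip_force: 33.1
```

```bash
python3 go.py 0.432,0.3534,0.0795,-67.5
```

```text
t 5.48 tcp [0.4327 0.3537 0.0822] yang -67.49 open 0.0629 grip 33.10721576213837 F [ 1.1  0.3 -1.5] tilt [ 0.  0. -1.]
0.432,0.3534,0.0795,-67.5 slide [-0.0008 -0.      0.0027] spin 0.0 rows 0.1 0.0
```

Emit:
arm_command([
  {"slide": [-0.001, 0, 0.001], "spin": 0, "gripper": 0},
  {"slide": [-0.001, 0, 0.002], "spin": 0, "gripper": 0},
  {"slide": [-0.001, 0, 0.002], "spin": 0, "gripper": 0},
  {"slide": [-0.001, 0, 0.002], "spin": 0, "gripper": 0},
])

```text
t: 5.82
tool_pos: [0.4316, 0.3531, 0.0798]
tool_rot: [3.081, 0.613, -0.0]
contact_force: [-0.2, 0.0, -0.6]
opening: 0.0625
grip_force: 33.1
```

Emit:
arm_command([
  {"slide": [0, 0, 0.001], "spin": 0, "gripper": 0},
  {"slide": [0, 0, 0.001], "spin": 0, "gripper": 0},
  {"slide": [0, 0, 0.001], "spin": 0, "gripper": 0},
])

```text
t: 6.07
tool_pos: [0.4319, 0.3533, 0.0795]
tool_rot: [-3.081, -0.613, -0.0]
contact_force: [-2.0, -0.5, 3.9]
opening: 0.0622
grip_force: 33.5
```

Emit:
arm_command([
  {"slide": [0, 0, 0], "spin": 0, "gripper": 0.52},
  {"slide": [0, 0, 0], "spin": 0, "gripper": 0.58},
  {"slide": [0, 0, 0], "spin": 0, "gripper": 0.7},
  {"slide": [0, 0, 0], "spin": 0, "gripper": 0.9},
  {"slide": [0, 0, 0], "spin": 0, "gripper": 0.9},
  {"slide": [0, 0, -0.02], "spin": 0, "gripper": 0.9},
  {"slide": [0, 0, -0.05], "spin": 0, "gripper": 0.9},
  {"slide": [0, 0, -0.07], "spin": 0, "gripper": 0.9},
])

```text
t: 6.73
tool_pos: [0.4319, 0.3533, 0.1504]
tool_rot: [-3.081, -0.613, -0.001]
contact_force: [0.3, -0.1, 0.1]
opening: 0.0811
grip_force: 0.0
```

```bash
python3 go.py 0.613,0.312,0.15,12.3
```

```text
t 6.73 tcp [0.4319 0.3533 0.1504] yang -67.5 open 0.0811 grip 0.0 F [ 0.3 -0.1  0.1] tilt [ 0.001  0.    -1.   ]
0.613,0.312,0.15,12.3 slide [0.1515 0.1074 0.0005] spin -79.8 rows 4.5 11.1
```

Emit:
arm_command([
  {"slide": [0.02, 0.014, 0], "spin": -7, "gripper": 0.9},
  {"slide": [0.04, 0.028, 0], "spin": -14, "gripper": 0.9},
  {"slide": [0.06, 0.043, 0], "spin": -21, "gripper": 0.9},
  {"slide": [0.08, 0.057, 0], "spin": -28, "gripper": 0.9},
  {"slide": [0.1, 0.071, 0], "spin": -35, "gripper": 0.9},
  {"slide": [0.12, 0.085, 0], "spin": -42, "gripper": 0.9},
  {"slide": [0.14, 0.1, 0], "spin": -49, "gripper": 0.9},
  {"slide": [0.151, 0.107, 0], "spin": -56, "gripper": 0.9},
])

```text
t: 7.4
tool_pos: [0.6145, 0.311, 0.1488]
tool_rot: [2.427, 1.993, 0.001]
contact_force: [-0.0, -0.9, 0.6]
opening: 0.0811
grip_force: 0.0
```

Emit:
arm_command([
  {"slide": [0, 0, 0], "spin": -7, "gripper": 0.9},
  {"slide": [0, 0, 0], "spin": -14, "gripper": 0.9},
  {"slide": [0, 0, 0], "spin": -20, "gripper": 0.9},
  {"slide": [0, 0, 0], "spin": -24, "gripper": 0.9},
  {"slide": [0, 0, 0], "spin": -24, "gripper": 0.9},
  {"slide": [0, 0, 0], "spin": -24, "gripper": 0.9},
])

```text
t: 7.9
tool_pos: [0.6121, 0.3121, 0.1486]
tool_rot: [-1.968, -2.448, 0.0]
contact_force: [-0.3, 0.4, -0.4]
opening: 0.0811
grip_force: 0.0
```

```bash
python3 go.py 0.613,0.312,0.074,12.3; python3 - <<'E'
from seg import *
for n in('side','top'):
    d=grab(n,n+'2')
    bb,_=blobs(d,100)
    for h in (.028,):
        c=min(bb,key=lambda c:np.linalg.norm(c.mean(0)-pix(d,[.432,.3534,.014])[0])); print(n,meas(d,c,h))
    q=pix(d,[.432,.3534,.014])[0]; x,y=map(int,q)
    cv2.imwrite(f'pics/{n}2c.png',cv2.resize(d['frame'][y-40:y+40,x-50:x+50,::-1],None,fx=4,fy=4,interpolation=cv2.INTER_CUBIC))
cv2.imwrite('pics/c2.png',np.hstack([cv2.imread(f'pics/{n}2c.png') for n in('side','top')]))
E
```

```text
t 7.9 tcp [0.6121 0.3121 0.1486] yang 12.4 open 0.0811 grip 0.0 F [-0.3  0.4 -0.4] tilt [-0. -0. -1.]
0.613,0.312,0.074,12.3 slide [-0.0003  0.0009  0.0746] spin 0.1 rows 1.8 0.0
side (array([0.43121481, 0.35177708]), [66.36378479003906, 76.78480529785156], 115.12216377258301, 0.004042913901229203)
top (array([0.62573409, 0.4288313 ]), [42.37697219848633, 46.508522033691406], 90.18298377096653, 0.0011436285036319493)
```

View pics/c2.png

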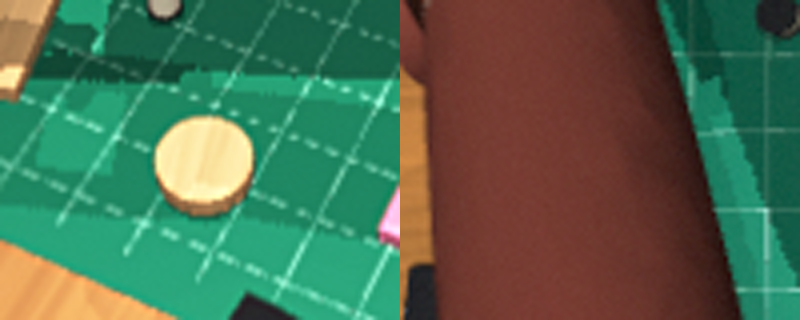

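The side view shows the round board seated flat at (205,165) with the tag fully hidden. By side-view measurement it is within about 1 mm of the tag's centre. The top view is blocked by the arm. Next is the oblong board.

Emit:
arm_command([
  {"slide": [0, 0.001, 0.03], "spin": 0, "gripper": 0.9},
  {"slide": [0, 0.001, 0.055], "spin": 0, "gripper": 0.9},
  {"slide": [0, 0.001, 0.067], "spin": 0, "gripper": 0.9},
  {"slide": [0, 0.001, 0.075], "spin": 0, "gripper": 0.9},
  {"slide": [0, 0.001, 0.075], "spin": 0, "gripper": 0.9},
  {"slide": [0, 0.001, 0.075], "spin": 0, "gripper": 0.5},
  {"slide": [0, 0.001, 0.075], "spin": 0, "gripper": 0.2},
  {"slide": [0, 0.001, 0.075], "spin": 0, "gripper": 0},
])

```text
t: 8.67
tool_pos: [0.6145, 0.3129, 0.0763]
tool_rot: [1.965, 2.449, 0.005]
contact_force: [0.9, 0.7, -0.4]
opening: 0.0533
grip_force: 33.3
```

Emit:
arm_command([
  {"slide": [0, 0, 0], "spin": 0, "gripper": -0.1},
  {"slide": [0, 0, 0], "spin": 0, "gripper": -0.1},
  {"slide": [0, 0, 0], "spin": 0, "gripper": -0.1},
  {"slide": [0, 0, 0], "spin": 0, "gripper": -0.1},
  {"slide": [0, 0, 0], "spin": 0, "gripper": -0.1},
])

```text
t: 9.08
tool_pos: [0.6144, 0.3128, 0.0761]
tool_rot: [1.965, 2.449, 0.005]
contact_force: [0.2, 0.5, 6.3]
opening: 0.0531
grip_force: 34.0
```

```bash
python3 go.py 0.613,0.312,0.15,12.3 0.612,-0.0932,0.15,-26.7
```

```text
t 9.08 tcp [0.6144 0.3128 0.0761] yang 12.5 open 0.0531 grip 34.038317799568176 F [0.2 0.5 6.3] tilt [ 0.003  0.001 -1.   ]
0.613,0.312,0.15,12.3 slide [-0.0004 -0.0013 -0.0739] spin 0.2 rows 1.8 0.0
0.612,-0.0932,0.15,-26.7 slide [-0.3957 -0.0873 -0.0005] spin 39.0 rows 9.7 5.4
```

Emit:
arm_command([
  {"slide": [0, 0, -0.015], "spin": 0, "gripper": -0.1},
  {"slide": [0, 0, -0.035], "spin": 0, "gripper": -0.1},
  {"slide": [0, 0, -0.055], "spin": 0, "gripper": -0.1},
  {"slide": [-0.03, -0.007, -0.065], "spin": 5, "gripper": -0.1},
  {"slide": [-0.065, -0.015, -0.065], "spin": 10, "gripper": -0.1},
  {"slide": [-0.1, -0.023, -0.065], "spin": 15, "gripper": -0.1},
  {"slide": [-0.135, -0.031, -0.065], "spin": 20, "gripper": -0.1},
  {"slide": [-0.17, -0.038, -0.065], "spin": 25, "gripper": -0.1},
])

```text
t: 9.75
tool_pos: [0.6121, 0.1367, 0.1394]
tool_rot: [-2.454, -1.962, 0.0]
contact_force: [0.3, 0.1, -0.9]
opening: 0.0531
grip_force: 33.3
```

```bash
python3 go.py 0.612,-0.0932,0.14,-26.7
```

```text
t 9.75 tcp [0.6121 0.1367 0.1394] yang -12.71 open 0.0531 grip 33.30086410045624 F [ 0.3  0.1 -0.9] tilt [-0. -0. -1.]
0.612,-0.0932,0.14,-26.7 slide [-0.2243  0.0504 -0.0005] spin 14.0 rows 5.5 2.0
```

Emit:
arm_command([
  {"slide": [-0.035, 0.008, 0], "spin": 3, "gripper": -0.1},
  {"slide": [-0.07, 0.016, 0], "spin": 6, "gripper": -0.1},
  {"slide": [-0.105, 0.024, 0], "spin": 9, "gripper": -0.1},
  {"slide": [-0.14, 0.031, 0], "spin": 12, "gripper": -0.1},
  {"slide": [-0.175, 0.039, 0], "spin": 14, "gripper": -0.1},
  {"slide": [-0.207, 0.046, 0], "spin": 14, "gripper": -0.1},
  {"slide": [-0.224, 0.05, 0], "spin": 14, "gripper": -0.1},
  {"slide": [-0.224, 0.05, 0], "spin": 14, "gripper": -0.1},
])

```text
t: 10.42
tool_pos: [0.613, -0.095, 0.1396]
tool_rot: [2.674, 1.647, -0.001]
contact_force: [0.1, 0.1, -0.9]
opening: 0.0532
grip_force: 33.3
```

Emit:
arm_command([
  {"slide": [0, 0, 0], "spin": 0, "gripper": -0.1},
  {"slide": [0, 0, 0], "spin": 0, "gripper": -0.1},
])

```text
t: 10.58
tool_pos: [0.6129, -0.0907, 0.139]
tool_rot: [-2.671, -1.653, 0.0]
contact_force: [-0.8, 0.2, -0.5]
opening: 0.0532
grip_force: 33.3
```

```bash
python3 go.py 0.612,-0.0932,0.081,-26.7
```

```text
t 10.58 tcp [ 0.6129 -0.0907  0.139 ] yang -26.49 open 0.0532 grip 33.29433023929596 F [-0.8  0.2 -0.5] tilt [-0.     0.001 -1.   ]
0.612,-0.0932,0.081,-26.7 slide [-0.0027  0.0003  0.058 ] spin 0.2 rows 1.4 0.0
```

Emit:
arm_command([
  {"slide": [-0.001, 0, 0.015], "spin": 0, "gripper": -0.1},
  {"slide": [-0.001, 0, 0.03], "spin": 0, "gripper": -0.1},
  {"slide": [-0.001, 0, 0.04], "spin": 0, "gripper": -0.1},
  {"slide": [-0.001, 0, 0.046], "spin": 0, "gripper": -0.1},
  {"slide": [-0.001, 0, 0.05], "spin": 0, "gripper": -0.1},
  {"slide": [-0.001, 0, 0.052], "spin": 0, "gripper": -0.1},
  {"slide": [-0.001, 0, 0.052], "spin": 0, "gripper": -0.1},
  {"slide": [-0.001, 0, 0.052], "spin": 0, "gripper": -0.1},
])

```text
t: 11.25
tool_pos: [0.6132, -0.0922, 0.0875]
tool_rot: [2.671, 1.653, 0.001]
contact_force: [0.2, 0.7, -0.4]
opening: 0.0532
grip_force: 33.3
```

Emit:
arm_command([
  {"slide": [0, 0, 0], "spin": 0, "gripper": -0.1},
  {"slide": [0, 0, 0], "spin": 0, "gripper": -0.1},
  {"slide": [0, 0, 0], "spin": 0, "gripper": -0.1},
])

```text
t: 11.5
tool_pos: [0.613, -0.0924, 0.0874]
tool_rot: [2.671, 1.653, 0.001]
contact_force: [-0.6, 0.3, -0.8]
opening: 0.0533
grip_force: 33.3
```

```bash
python3 go.py 0.612,-0.0932,0.081,-26.7
```

```text
t 11.5 tcp [ 0.613  -0.0924  0.0874] yang -26.5 open 0.0533 grip 33.30033838748932 F [-0.6  0.3 -0.8] tilt [ 0.001 -0.    -1.   ]
0.612,-0.0932,0.081,-26.7 slide [-0.0011 -0.0006  0.0064] spin 0.2 rows 0.2 0.0
```

Emit:
arm_command([
  {"slide": [-0.001, -0.0005, 0.002], "spin": 0, "gripper": -0.1},
  {"slide": [-0.001, -0.0005, 0.004], "spin": 0, "gripper": -0.1},
  {"slide": [-0.001, -0.0005, 0.005], "spin": 0, "gripper": -0.1},
  {"slide": [-0.001, -0.0005, 0.005], "spin": 0, "gripper": -0.1},
])

```text
t: 11.83
tool_pos: [0.6115, -0.0929, 0.0813]
tool_rot: [-2.671, -1.653, 0.001]
contact_force: [0.0, 0.1, 0.1]
opening: 0.0532
grip_force: 33.3
```

Emit:
arm_command([
  {"slide": [0, 0, 0.001], "spin": 0, "gripper": -0.1},
  {"slide": [0, 0, 0.001], "spin": 0, "gripper": -0.1},
  {"slide": [0, 0, 0.001], "spin": 0, "gripper": -0.1},
])

```text
t: 12.08
tool_pos: [0.612, -0.093, 0.0811]
tool_rot: [2.671, 1.653, 0.0]
contact_force: [-1.1, 0.8, 1.0]
opening: 0.0531
grip_force: 33.5
```

Emit:
arm_command([
  {"slide": [0, 0, 0.0005], "spin": 0, "gripper": -0.1},
  {"slide": [0, 0, 0.0005], "spin": 0, "gripper": -0.1},
])

```text
t: 12.25
tool_pos: [0.6121, -0.093, 0.0811]
tool_rot: [2.671, 1.653, 0.0]
contact_force: [-3.1, 1.6, 5.0]
opening: 0.0531
grip_force: 33.9
```

Emit:
arm_command([
  {"slide": [0, 0, 0], "spin": 0, "gripper": 0.3},
  {"slide": [0, 0, 0], "spin": 0, "gripper": 0.4},
  {"slide": [0, 0, 0], "spin": 0, "gripper": 0.5},
  {"slide": [0, 0, 0], "spin": 0, "gripper": 0.6},
  {"slide": [0, 0, 0], "spin": 0, "gripper": 0.6},
  {"slide": [0, 0, -0.02], "spin": 0, "gripper": 0.6},
  {"slide": [0, 0, -0.05], "spin": 0, "gripper": 0.6},
  {"slide": [0, 0, -0.07], "spin": 0, "gripper": 0.6},
])

```text
t: 12.92
tool_pos: [0.6121, -0.093, 0.1518]
tool_rot: [2.671, 1.653, 0.001]
contact_force: [0.6, 0.3, 0.7]
opening: 0.0681
grip_force: 0.0
```

```bash
python3 go.py 0.4344,-0.0825,0.15,-108.3
```

```text
t 12.92 tcp [ 0.6121 -0.093   0.1518] yang -26.5 open 0.0681 grip 0.0 F [0.6 0.3 0.7] tilt [ 0.001 -0.    -1.   ]
0.4344,-0.0825,0.15,-108.3 slide [-0.0699 -0.1637  0.0017] spin 81.8 rows 4.3 11.4
```

Emit:
arm_command([
  {"slide": [-0.01, -0.023, 0], "spin": 7, "gripper": 0.6},
  {"slide": [-0.02, -0.046, 0], "spin": 14, "gripper": 0.6},
  {"slide": [-0.03, -0.069, 0], "spin": 21, "gripper": 0.6},
  {"slide": [-0.04, -0.092, 0], "spin": 28, "gripper": 0.6},
  {"slide": [-0.05, -0.115, 0], "spin": 35, "gripper": 0.6},
  {"slide": [-0.06, -0.14, 0], "spin": 42, "gripper": 0.6},
  {"slide": [-0.07, -0.163, 0], "spin": 49, "gripper": 0.6},
  {"slide": [-0.07, -0.163, 0], "spin": 56, "gripper": 0.6},
])

```text
t: 13.58
tool_pos: [0.4308, -0.082, 0.1487]
tool_rot: [-3.134, -0.195, 0.006]
contact_force: [-0.6, 0.1, -0.3]
opening: 0.0684
grip_force: 0.0
```

Emit:
arm_command([
  {"slide": [0, 0, 0], "spin": 7, "gripper": 0.6},
  {"slide": [0, 0, 0], "spin": 14, "gripper": 0.6},
  {"slide": [0, 0, 0], "spin": 21, "gripper": 0.6},
  {"slide": [0, 0, 0], "spin": 26, "gripper": 0.6},
  {"slide": [0, 0, 0], "spin": 26, "gripper": 0.6},
  {"slide": [0, 0, 0], "spin": 26, "gripper": 0.6},
  {"slide": [0, 0, 0], "spin": 26, "gripper": 0.6},
])

```text
t: 14.17
tool_pos: [0.4348, -0.0829, 0.1504]
tool_rot: [3.101, -0.502, 0.0]
contact_force: [-0.4, 0.2, -0.1]
opening: 0.0683
grip_force: 0.0
```

```bash
python3 go.py 0.4344,-0.0825,0.08,-108.3; python3 - <<'E'
from seg import *
for n in('side','top'):
    d=grab(n,n+'3')
    bb,_=blobs(d,100)
    for h,P in ((.028,[.612,-.0932,.014]),(.028,[.432,.3534,.014])):
        c=min(bb,key=lambda c:np.linalg.norm(c.mean(0)-pix(d,P)[0])); print(n,meas(d,c,h))
    q=pix(d,[.55,-.0932,.014])[0]; x,y=map(int,q)
    cv2.imwrite(f'pics/{n}3c.png',cv2.resize(d['frame'][y-60:y+60,x-60:x+60,::-1],None,fx=3.3,fy=3.3,interpolation=cv2.INTER_CUBIC))
cv2.imwrite('pics/c3.png',np.hstack([cv2.imread(f'pics/{n}3c.png') for n in('side','top')]))
E
```

```text
t 14.17 tcp [ 0.4348 -0.0829  0.1504] yang -108.38 open 0.0683 grip 0.0 F [-0.4  0.2 -0.1] tilt [ 0. -0. -1.]
0.4344,-0.0825,0.08,-108.3 slide [-0.0005 -0.0003  0.0704] spin -0.1 rows 1.7 0.0
side (array([ 0.61265025, -0.09441044]), [74.13831329345703, 116.27110290527344], 63.595272064208984, 0.007928021493234709)
side (array([0.43117302, 0.3518048 ]), [66.29409790039062, 76.78478240966797], 115.12174606323242, 0.004034856398683786)
top (array([ 0.61494618, -0.09308828]), [58.383934020996094, 104.07823944091797], 63.7064208984375, 0.005874399046203867)
top (array([0.43222335, 0.35418508]), [63.82230758666992, 68.21165466308594], 89.31245422363281, 0.003464426752498746)
```

View pics/c3.png

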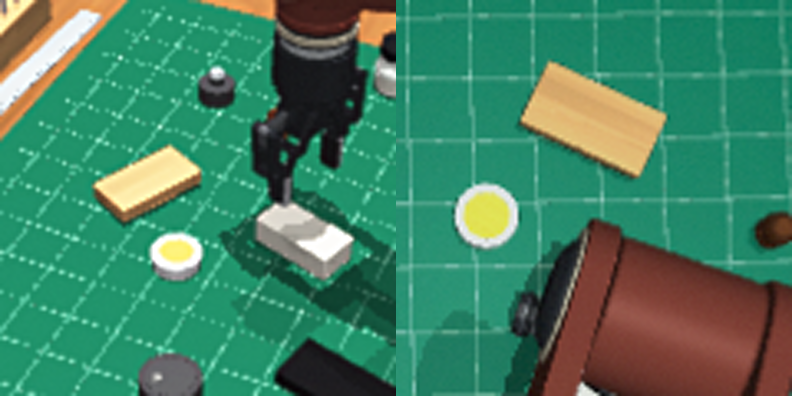

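The board covers the oblong tag completely: (610,120) in the top half, (147,183) in the side half. It is within 2 mm and 0.4° of the tag, and the tin has not moved. The gripper straddles the marble.

Emit:
arm_command([
  {"slide": [0, 0, 0.03], "spin": 0, "gripper": 0.6},
  {"slide": [0, 0, 0.05], "spin": 0, "gripper": 0.6},
  {"slide": [0, 0, 0.062], "spin": 0, "gripper": 0.6},
  {"slide": [0, 0, 0.07], "spin": 0, "gripper": 0.6},
  {"slide": [0, 0, 0.07], "spin": 0, "gripper": 0.6},
  {"slide": [0, 0, 0.07], "spin": 0, "gripper": 0.3},
  {"slide": [0, 0, 0.07], "spin": 0, "gripper": 0},
  {"slide": [0, 0, 0.07], "spin": 0, "gripper": -0.2},
], newtons=40)

```text
t: 14.93
tool_pos: [0.4358, -0.0833, 0.0818]
tool_rot: [3.1, -0.505, 0.004]
contact_force: [0.0, 0.3, -2.0]
opening: 0.043
grip_force: 42.8
```

Emit:
arm_command([
  {"slide": [0, 0, 0], "spin": 0, "gripper": -0.3},
  {"slide": [0, 0, 0], "spin": 0, "gripper": -0.3},
  {"slide": [0, 0, 0], "spin": 0, "gripper": -0.3},
  {"slide": [0, 0, 0], "spin": 0, "gripper": -0.3},
  {"slide": [0, 0, 0], "spin": 0, "gripper": -0.3},
])

```text
t: 15.35
tool_pos: [0.4357, -0.0832, 0.0817]
tool_rot: [3.1, -0.505, 0.004]
contact_force: [-0.6, -0.0, 5.3]
opening: 0.043
grip_force: 43.8
```

```bash
python3 go.py 0.4344,-0.0825,0.16,-108.3 0.6135,-0.0935,0.16,-26.4
```

```text
t 15.35 tcp [ 0.4357 -0.0832  0.0817] yang -108.49 open 0.043 grip 43.779571652412415 F [-0.6 -0.   5.3] tilt [ 0.002 -0.001 -1.   ]
0.4344,-0.0825,0.16,-108.3 slide [-0.0013 -0.0003 -0.0783] spin -0.2 rows 1.9 0.0
0.6135,-0.0935,0.16,-26.4 slide [ 0.1735 -0.0458  0.0004] spin -81.9 rows 4.3 11.4
```

Emit:
arm_command([
  {"slide": [0, 0, -0.012], "spin": 0, "gripper": -0.3},
  {"slide": [0, 0, -0.03], "spin": 0, "gripper": -0.3},
  {"slide": [0, 0, -0.05], "spin": 0, "gripper": -0.3},
  {"slide": [0, 0, -0.07], "spin": 0, "gripper": -0.3},
  {"slide": [0, 0, -0.08], "spin": 0, "gripper": -0.3},
  {"slide": [0, 0, -0.08], "spin": -6, "gripper": -0.3},
  {"slide": [0, 0, -0.08], "spin": -12, "gripper": -0.3},
  {"slide": [0, 0, -0.08], "spin": -18, "gripper": -0.3},
])

```text
t: 16.02
tool_pos: [0.4342, -0.0827, 0.1597]
tool_rot: [-3.141, 0.005, 0.002]
contact_force: [-0.7, -0.7, -2.0]
opening: 0.0431
grip_force: 42.9
```

```bash
python3 go.py 0.6141,-0.0923,0.16,-26.4
```

```text
t 16.02 tcp [ 0.4342 -0.0827  0.1597] yang -90.2 open 0.0431 grip 42.8773695230484 F [-0.7 -0.7 -2. ] tilt [-0.001  0.    -1.   ]
0.6141,-0.0923,0.16,-26.4 slide [ 0.18    0.009  -0.0005] spin -63.8 rows 4.3 8.9
```

Emit:
arm_command([
  {"slide": [0.02, 0.001, 0], "spin": -6, "gripper": -0.3},
  {"slide": [0.045, 0.002, 0], "spin": -13, "gripper": -0.3},
  {"slide": [0.07, 0.004, 0], "spin": -20, "gripper": -0.3},
  {"slide": [0.095, 0.005, 0], "spin": -27, "gripper": -0.3},
  {"slide": [0.12, 0.006, 0], "spin": -34, "gripper": -0.3},
  {"slide": [0.145, 0.007, 0], "spin": -41, "gripper": -0.3},
  {"slide": [0.167, 0.008, 0], "spin": -48, "gripper": -0.3},
  {"slide": [0.18, 0.009, 0], "spin": -55, "gripper": -0.3},
])

```text
t: 16.68
tool_pos: [0.616, -0.0934, 0.159]
tool_rot: [-2.788, -1.447, 0.001]
contact_force: [-2.0, -0.3, -1.8]
opening: 0.0432
grip_force: 42.9
```

Emit:
arm_command([
  {"slide": [0, 0, 0], "spin": -6, "gripper": -0.3},
  {"slide": [0, 0, 0], "spin": -9, "gripper": -0.3},
  {"slide": [0, 0, 0], "spin": -9, "gripper": -0.3},
  {"slide": [0, 0, 0], "spin": -9, "gripper": -0.3},
  {"slide": [0, 0, 0], "spin": -9, "gripper": -0.3},
  {"slide": [0, 0, 0], "spin": -9, "gripper": -0.3},
])

```text
t: 17.18
tool_pos: [0.6143, -0.0934, 0.16]
tool_rot: [-2.672, -1.652, 0.001]
contact_force: [-0.6, -0.5, -2.2]
opening: 0.0433
grip_force: 42.9
```

```bash
python3 go.py 0.6141,-0.0923,0.1047,-26.4
```

```text
t 17.18 tcp [ 0.6143 -0.0934  0.16  ] yang -26.54 open 0.0433 grip 42.88774251937866 F [-0.6 -0.5 -2.2] tilt [-0.001  0.    -1.   ]
0.6141,-0.0923,0.1047,-26.4 slide [ 0.0009 -0.0006  0.0553] spin -0.1 rows 1.3 0.0
```

Emit:
arm_command([
  {"slide": [0.001, -0.0005, 0.012], "spin": 0, "gripper": -0.3},
  {"slide": [0.001, -0.0005, 0.025], "spin": 0, "gripper": -0.3},
  {"slide": [0.001, -0.0005, 0.036], "spin": 0, "gripper": -0.3},
  {"slide": [0.001, -0.0005, 0.044], "spin": 0, "gripper": -0.3},
  {"slide": [0.001, -0.0005, 0.049], "spin": 0, "gripper": -0.3},
  {"slide": [0.001, -0.0005, 0.05], "spin": 0, "gripper": -0.3},
  {"slide": [0.001, -0.0005, 0.05], "spin": 0, "gripper": -0.3},
  {"slide": [0.001, -0.0005, 0.05], "spin": 0, "gripper": -0.3},
])

```text
t: 17.85
tool_pos: [0.6151, -0.0924, 0.1108]
tool_rot: [2.671, 1.653, 0.001]
contact_force: [-1.0, -0.5, -2.7]
opening: 0.0433
grip_force: 42.9
```

Emit:
arm_command([
  {"slide": [0, 0, 0.001], "spin": 0, "gripper": -0.3},
  {"slide": [0, 0, 0.002], "spin": 0, "gripper": -0.3},
  {"slide": [0, 0, 0.002], "spin": 0, "gripper": -0.3},
  {"slide": [0, 0, 0.002], "spin": 0, "gripper": -0.3},
])

```text
t: 18.18
tool_pos: [0.6148, -0.0924, 0.1087]
tool_rot: [2.671, 1.653, 0.0]
contact_force: [-0.2, 0.5, -1.8]
opening: 0.0432
grip_force: 42.9
```

```bash
python3 go.py 0.6141,-0.0923,0.1047,-26.4
```

```text
t 18.18 tcp [ 0.6148 -0.0924  0.1087] yang -26.5 open 0.0432 grip 42.87258803844452 F [-0.2  0.5 -1.8] tilt [ 0. -0. -1.]
0.6141,-0.0923,0.1047,-26.4 slide [-0.0002 -0.0006  0.004 ] spin -0.1 rows 0.1 0.0
```

Emit:
arm_command([
  {"slide": [0, -0.0005, 0.001], "spin": 0, "gripper": -0.3},
  {"slide": [0, -0.0005, 0.002], "spin": 0, "gripper": -0.3},
  {"slide": [0, -0.0005, 0.003], "spin": 0, "gripper": -0.3},
  {"slide": [0, -0.0005, 0.003], "spin": 0, "gripper": -0.3},
  {"slide": [0, -0.0005, 0.003], "spin": 0, "gripper": -0.3},
])

```text
t: 18.6
tool_pos: [0.6141, -0.0921, 0.1052]
tool_rot: [-2.671, -1.653, 0.0]
contact_force: [-0.3, 0.3, -3.2]
opening: 0.0432
grip_force: 42.9
```

Emit:
arm_command([
  {"slide": [0, 0, 0.001], "spin": 0, "gripper": -0.3},
  {"slide": [0, 0, 0.001], "spin": 0, "gripper": -0.3},
  {"slide": [0, 0, 0.001], "spin": 0, "gripper": -0.3},
])

```text
t: 18.85
tool_pos: [0.6144, -0.0922, 0.1048]
tool_rot: [2.671, 1.653, 0.0]
contact_force: [-0.7, 0.2, -0.2]
opening: 0.0431
grip_force: 43.1
```

Emit:
arm_command([
  {"slide": [0, 0, 0.0005], "spin": 0, "gripper": -0.3},
  {"slide": [0, 0, 0.0005], "spin": 0, "gripper": 0.05},
  {"slide": [0, 0, 0.0005], "spin": 0, "gripper": 0.15},
  {"slide": [0, 0, 0.0005], "spin": 0, "gripper": 0.3},
  {"slide": [0, 0, 0.0005], "spin": 0, "gripper": 0.4},
  {"slide": [0, 0, -0.015], "spin": 0, "gripper": 0.5},
  {"slide": [0, 0, -0.04], "spin": 0, "gripper": 0.6},
  {"slide": [0, 0, -0.06], "spin": 0, "gripper": 0.9},
])

```text
t: 19.52
tool_pos: [0.614, -0.092, 0.1648]
tool_rot: [-2.671, -1.653, 0.001]
contact_force: [0.8, 0.0, 1.1]
opening: 0.0786
grip_force: 0.0
```

```bash
python3 go.py 0.4706,0.149,0.16,-26.4
```

```text
t 19.52 tcp [ 0.614  -0.092   0.1648] yang -26.49 open 0.0786 grip 0.0 F [0.8 0.  1.1] tilt [-0.001  0.    -1.   ]
0.4706,0.149,0.16,-26.4 slide [ 0.1518 -0.2359  0.005 ] spin -0.1 rows 6.7 0.0
```

Emit:
arm_command([
  {"slide": [0.02, -0.03, 0], "spin": 0, "gripper": 0.95},
  {"slide": [0.042, -0.065, 0], "spin": 0, "gripper": 0.95},
  {"slide": [0.064, -0.1, 0], "spin": 0, "gripper": 0.95},
  {"slide": [0.086, -0.134, 0], "spin": 0, "gripper": 0.95},
  {"slide": [0.108, -0.168, 0], "spin": 0, "gripper": 0.95},
  {"slide": [0.13, -0.202, 0], "spin": 0, "gripper": 0.95},
  {"slide": [0.145, -0.226, 0.005], "spin": 0, "gripper": 0.95},
  {"slide": [0.152, -0.236, 0.005], "spin": 0, "gripper": 0.95},
], newtons=50)

```text
t: 20.18
tool_pos: [0.4683, 0.1516, 0.1585]
tool_rot: [-2.668, -1.657, 0.002]
contact_force: [-0.0, 0.1, -0.6]
opening: 0.0836
grip_force: 0.0
```

Emit:
arm_command([
  {"slide": [0, 0, 0], "spin": 0, "gripper": 0.95},
  {"slide": [0, 0, 0], "spin": 0, "gripper": 0.95},
  {"slide": [0, 0, 0], "spin": 0, "gripper": 0.95},
])

```text
t: 20.43
tool_pos: [0.4718, 0.1485, 0.1599]
tool_rot: [2.671, 1.652, 0.001]
contact_force: [0.5, 0.3, -0.4]
opening: 0.0832
grip_force: 0.0
```

```bash
python3 go.py 0.4706,0.149,0.079,-26.4;  python3 - <<'E'
from seg import *
for n in('side','top'):
    d=grab(n,n+'4'); q=pix(d,[.6,-.08,.02])[0]; x,y=map(int,q)
    cv2.imwrite(f'pics/{n}4c.png',cv2.resize(d['frame'][y-60:y+60,x-60:x+60,::-1],None,fx=3.3,fy=3.3,interpolation=cv2.INTER_CUBIC))
    im=d['frame'].astype(int); m=((im.min(2)>150)&(im.max(2)-im.min(2)<35)).astype(np.uint8)
    cs=[c[:,0] for c in cv2.findContours(m,0,1)[0] if cv2.contourArea(c)>100]
    c=min(cs,key=lambda c:np.linalg.norm(c.mean(0)-pix(d,[.6138,-.0937,.053])[0]))
    P=world(d,c,.053)[:,:2]; print(n,cv2.minAreaRect((P*1e3).astype(np.float32)))
cv2.imwrite('pics/c4.png',np.hstack([cv2.imread(f'pics/{n}4c.png') for n in('side','top')]))
E
```

```text
t 20.43 tcp [0.4718 0.1485 0.1599] yang -26.54 open 0.0832 grip 0.0 F [ 0.5  0.3 -0.4] tilt [ 0.001 -0.    -1.   ]
0.4706,0.149,0.079,-26.4 slide [-0.0001 -0.0014  0.0809] spin -0.1 rows 1.9 0.0
side ((794.1436767578125, -149.0577392578125), (303.14556884765625, 29.964256286621094), 86.53765106201172)
top ((614.9541015625, -94.73726654052734), (88.52790832519531, 42.83732604980469), 63.70724868774414)
```

View pics/c4.png

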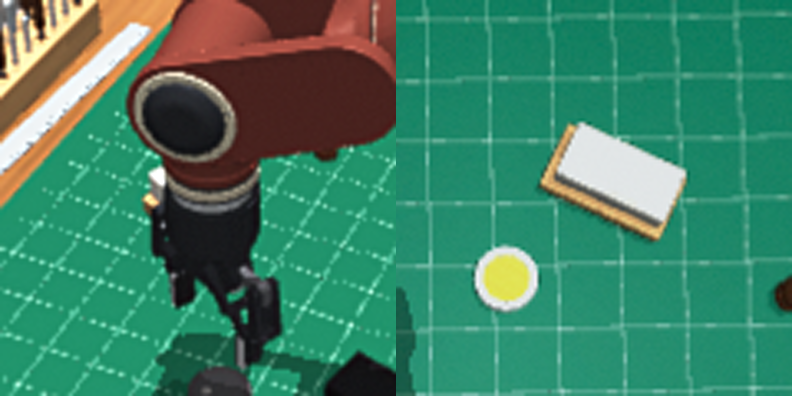

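In the top half the marble sits at (620,175), centred on the board within 2 mm and at the same angle. The side view is blocked by the arm. Grasp the disc weight.

Emit:
arm_command([
  {"slide": [0, -0.001, 0.03], "spin": 0, "gripper": 0.95},
  {"slide": [0, -0.001, 0.055], "spin": 0, "gripper": 0.95},
  {"slide": [0, -0.001, 0.07], "spin": 0, "gripper": 0.95},
  {"slide": [0, -0.001, 0.08], "spin": 0, "gripper": 0.95},
  {"slide": [0, -0.001, 0.08], "spin": 0, "gripper": 0.95},
  {"slide": [0, -0.001, 0.08], "spin": 0, "gripper": 0.6},
  {"slide": [0, -0.001, 0.08], "spin": 0, "gripper": 0.3},
  {"slide": [0, -0.001, 0.08], "spin": 0, "gripper": 0},
])

```text
t: 21.2
tool_pos: [0.4713, 0.1498, 0.0813]
tool_rot: [2.671, 1.652, 0.004]
contact_force: [0.1, -0.3, 3.5]
opening: 0.0563
grip_force: 54.6
```

Emit:
arm_command([
  {"slide": [0, 0, 0], "spin": 0, "gripper": 0},
  {"slide": [0, 0, 0], "spin": 0, "gripper": 0},
  {"slide": [0, 0, 0], "spin": 0, "gripper": 0},
  {"slide": [0, 0, 0], "spin": 0, "gripper": 0},
  {"slide": [0, 0, 0], "spin": 0, "gripper": 0},
])

```text
t: 21.62
tool_pos: [0.4712, 0.1498, 0.0813]
tool_rot: [2.67, 1.653, 0.004]
contact_force: [-1.1, -0.4, 6.3]
opening: 0.0561
grip_force: 54.8
```

```bash
python3 go.py 0.4706,0.149,0.15,-26.4 0.4317,0.353,0.15,-26.4
```

```text
t 21.62 tcp [0.4712 0.1498 0.0813] yang -26.49 open 0.0561 grip 54.76521670818329 F [-1.1 -0.4  6.3] tilt [ 0.003  0.    -1.   ]
0.4706,0.149,0.15,-26.4 slide [-0.0009 -0.     -0.0687] spin -0.1 rows 1.6 0.0
0.4317,0.353,0.15,-26.4 slide [ 1.654e-01 -1.255e-01 -1.000e-04] spin 0.0 rows 5.0 0.0
```

Emit:
arm_command([
  {"slide": [0, 0, -0.01], "spin": 0, "gripper": 0},
  {"slide": [0, 0, -0.03], "spin": 0, "gripper": 0},
  {"slide": [0, 0, -0.05], "spin": 0, "gripper": 0},
  {"slide": [0, 0, -0.065], "spin": 0, "gripper": 0},
  {"slide": [0.02, -0.015, -0.07], "spin": 0, "gripper": 0},
  {"slide": [0.04, -0.03, -0.07], "spin": 0, "gripper": 0},
  {"slide": [0.065, -0.049, -0.07], "spin": 0, "gripper": 0},
  {"slide": [0.09, -0.068, -0.07], "spin": 0, "gripper": 0},
])

```text
t: 22.28
tool_pos: [0.4481, 0.2612, 0.149]
tool_rot: [-2.672, -1.652, 0.002]
contact_force: [-0.5, 0.3, -5.0]
opening: 0.0562
grip_force: 55.0
```

Emit:
arm_command([
  {"slide": [0.025, -0.019, 0], "spin": 0, "gripper": 0},
  {"slide": [0.045, -0.034, 0], "spin": 0, "gripper": 0},
  {"slide": [0.062, -0.047, 0], "spin": 0, "gripper": 0},
  {"slide": [0.072, -0.055, 0], "spin": 0, "gripper": 0},
  {"slide": [0.076, -0.057, 0], "spin": 0, "gripper": 0},
  {"slide": [0.076, -0.057, 0], "spin": 0, "gripper": 0},
  {"slide": [0.076, -0.057, 0], "spin": 0, "gripper": 0},
  {"slide": [0.076, -0.057, 0], "spin": 0, "gripper": 0},
])

```text
t: 22.95
tool_pos: [0.4322, 0.3529, 0.1491]
tool_rot: [2.672, 1.652, -0.001]
contact_force: [-0.3, -0.4, -4.4]
opening: 0.0562
grip_force: 54.9
```

```bash
python3 go.py 0.4321,0.3538,0.1043,-26.4
```

```text
t 22.95 tcp [0.4322 0.3529 0.1491] yang -26.56 open 0.0562 grip 54.92759585380554 F [-0.3 -0.4 -4.4] tilt [-0.001 -0.001 -1.   ]
0.4321,0.3538,0.1043,-26.4 slide [ 0.0008 -0.0006  0.0448] spin -0.2 rows 1.1 0.0
```

Emit:
arm_command([
  {"slide": [0.001, -0.0005, 0.012], "spin": 0, "gripper": 0},
  {"slide": [0.001, -0.0005, 0.024], "spin": 0, "gripper": 0},
  {"slide": [0.001, -0.0005, 0.033], "spin": 0, "gripper": 0},
  {"slide": [0.001, -0.0005, 0.038], "spin": 0, "gripper": 0},
  {"slide": [0.001, -0.0005, 0.04], "spin": 0, "gripper": 0},
  {"slide": [0.001, -0.0005, 0.04], "spin": 0, "gripper": 0},
  {"slide": [0.001, -0.0005, 0.04], "spin": 0, "gripper": 0},
])

```text
t: 23.53
tool_pos: [0.4322, 0.3552, 0.1094]
tool_rot: [2.671, 1.653, 0.0]
contact_force: [0.5, -0.9, -4.2]
opening: 0.0562
grip_force: 55.0
```

Emit:
arm_command([
  {"slide": [0, 0, 0.001], "spin": 0, "gripper": 0},
  {"slide": [0, 0, 0.002], "spin": 0, "gripper": 0},
  {"slide": [0, 0, 0.002], "spin": 0, "gripper": 0},
  {"slide": [0, 0, 0.002], "spin": 0, "gripper": 0},
])

```text
t: 23.87
tool_pos: [0.4322, 0.3552, 0.1077]
tool_rot: [-2.671, -1.653, -0.001]
contact_force: [-0.7, 0.7, -5.0]
opening: 0.0559
grip_force: 55.0
```

```bash
python3 go.py 0.4321,0.3538,0.1043,-26.4
```

```text
t 23.87 tcp [0.4322 0.3552 0.1077] yang -26.49 open 0.0559 grip 55.02474367618561 F [-0.7  0.7 -5. ] tilt [ 0.  0. -1.]
0.4321,0.3538,0.1043,-26.4 slide [-0.0013  0.0006  0.0034] spin -0.1 rows 0.1 0.0
```

Emit:
arm_command([
  {"slide": [-0.001, 0.0005, 0.001], "spin": 0, "gripper": 0},
  {"slide": [-0.001, 0.0005, 0.002], "spin": 0, "gripper": 0},
  {"slide": [-0.001, 0.0005, 0.0025], "spin": 0, "gripper": 0},
  {"slide": [-0.001, 0.0005, 0.0025], "spin": 0, "gripper": 0},
  {"slide": [-0.001, 0.0005, 0.0025], "spin": 0, "gripper": 0},
])

```text
t: 24.28
tool_pos: [0.432, 0.354, 0.1048]
tool_rot: [-2.671, -1.653, 0.0]
contact_force: [-0.1, -0.5, -5.3]
opening: 0.0559
grip_force: 55.0
```

Emit:
arm_command([
  {"slide": [0, 0, 0.001], "spin": 0, "gripper": 0},
  {"slide": [0, 0, 0.001], "spin": 0, "gripper": 0},
  {"slide": [0, 0, 0.001], "spin": 0, "gripper": 0},
])

```text
t: 24.53
tool_pos: [0.4323, 0.3541, 0.1044]
tool_rot: [2.671, 1.653, 0.001]
contact_force: [-1.0, -0.8, -2.6]
opening: 0.056
grip_force: 55.3
```

Contact has begun. Ease down half a millimetre more, then release and lift.

Emit:
arm_command([
  {"slide": [0, 0, 0.0007], "spin": 0, "gripper": 0},
  {"slide": [0, 0, 0.0007], "spin": 0, "gripper": 0},
  {"slide": [0, 0, 0.0007], "spin": 0, "gripper": 0.37},
  {"slide": [0, 0, 0.0007], "spin": 0, "gripper": 0.45},
  {"slide": [0, 0, 0.0007], "spin": 0, "gripper": 0.6},
  {"slide": [0, 0, 0.0007], "spin": 0, "gripper": 0.7},
  {"slide": [0, 0, -0.02], "spin": 0, "gripper": 0.7},
  {"slide": [0, 0, -0.05], "spin": 0, "gripper": 0.7},
])

```text
t: 25.2
tool_pos: [0.4301, 0.3527, 0.1508]
tool_rot: [-2.671, -1.653, 0.012]
contact_force: [-0.8, 0.3, -0.1]
opening: 0.0724
grip_force: 0.0
```

```bash
python3 go.py 0.6175,-0.2783,0.19,-60
```

```text
t 25.2 tcp [0.4301 0.3527 0.1508] yang -26.5 open 0.0724 grip 0.0 F [-0.8  0.3 -0.1] tilt [-0.006 -0.004 -1.   ]
0.6175,-0.2783,0.19,-60 slide [-0.4814  0.4491 -0.0379] spin 33.5 rows 15.8 4.7
```

Emit:
arm_command([
  {"slide": [-0.015, 0.014, -0.01], "spin": 0, "gripper": 0.5},
  {"slide": [-0.04, 0.037, -0.02], "spin": 0, "gripper": 0.5},
  {"slide": [-0.068, 0.064, -0.03], "spin": 0, "gripper": 0.5},
  {"slide": [-0.097, 0.09, -0.038], "spin": 0, "gripper": 0.5},
  {"slide": [-0.126, 0.117, -0.038], "spin": 0, "gripper": 0.5},
  {"slide": [-0.155, 0.145, -0.038], "spin": 0, "gripper": 0.5},
  {"slide": [-0.184, 0.172, -0.038], "spin": 0, "gripper": 0.5},
  {"slide": [-0.213, 0.199, -0.038], "spin": 0, "gripper": 0.5},
])

```text
t: 25.87
tool_pos: [0.5156, 0.0727, 0.1923]
tool_rot: [2.671, 1.653, 0.002]
contact_force: [1.0, 0.6, 0.1]
opening: 0.0641
grip_force: 0.0
```

Emit:
arm_command([
  {"slide": [-0.03, 0.028, 0], "spin": 4, "gripper": 0.5},
  {"slide": [-0.06, 0.056, 0], "spin": 8, "gripper": 0.5},
  {"slide": [-0.09, 0.084, 0], "spin": 13, "gripper": 0.5},
  {"slide": [-0.12, 0.112, 0], "spin": 18, "gripper": 0.5},
  {"slide": [-0.15, 0.14, 0], "spin": 23, "gripper": 0.5},
  {"slide": [-0.18, 0.168, 0], "spin": 28, "gripper": 0.5},
  {"slide": [-0.21, 0.196, 0], "spin": 33, "gripper": 0.5},
  {"slide": [-0.235, 0.219, 0], "spin": 33, "gripper": 0.5},
])

```text
t: 26.53
tool_pos: [0.6068, -0.2364, 0.192]
tool_rot: [3.032, 0.82, 0.001]
contact_force: [0.5, -0.4, 0.9]
opening: 0.0641
grip_force: 0.0
```

```bash
python3 go.py 0.6175,-0.2783,0.12,-60;  python3 - <<'E'
from seg import *
for n in('side','top'):
    d=grab(n,n+'5'); q=pix(d,[.432,.353,.04])[0]; x,y=map(int,q)
    cv2.imwrite(f'pics/{n}5c.png',cv2.resize(d['frame'][y-50:y+50,x-50:x+50,::-1],None,fx=4,fy=4,interpolation=cv2.INTER_CUBIC))
    im=cv2.resize(d['frame'],None,fx=4,fy=4,interpolation=cv2.INTER_CUBIC).astype(int)
    m=((im.max(2)<140)&(im.max(2)-im.min(2)<25)).astype(np.uint8); m=cv2.morphologyEx(m,cv2.MORPH_OPEN,np.ones((9,9)))
    cs=[(c[:,0]+.5)/4-.5 for c in cv2.findContours(m,0,1)[0] if cv2.contourArea(c)>1600]
    c=min(cs,key=lambda c:np.linalg.norm(c.mean(0)-q))
    print(n,meas(d,c,.074))
cv2.imwrite('pics/c5.png',np.hstack([cv2.imread(f'pics/{n}5c.png') for n in('side','top')]))
E
```

```text
t 26.53 tcp [ 0.6068 -0.2364  0.192 ] yang -59.73 open 0.0641 grip 0.0 F [ 0.5 -0.4  0.9] tilt [ 0.001 -0.001 -1.   ]
0.6175,-0.2783,0.12,-60 slide [-0.0119  0.0415  0.072 ] spin 0.3 rows 2.0 0.0
side (array([0.43311135, 0.35170922]), [55.140899658203125, 69.91395568847656], 116.78509902954102, 0.003144941090299189)
top (array([0.4339885 , 0.35405827]), [55.61180114746094, 61.493377685546875], 91.06600391864777, 0.0027514985300785303)
```

View pics/c5.png

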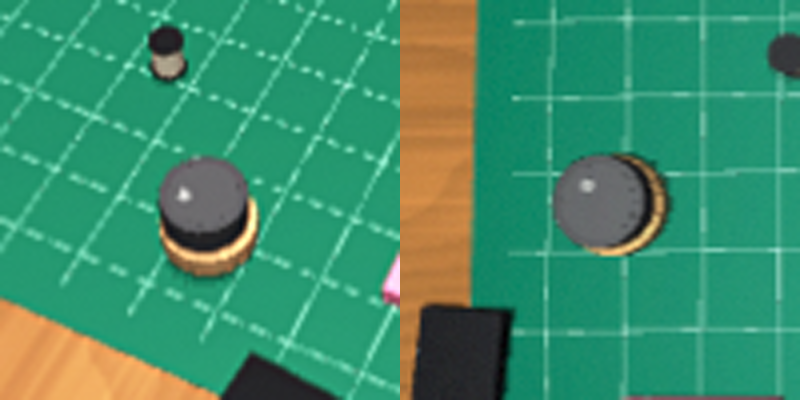

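The disc weight stands at (203,205) in the side half and (600,203) in the top half, well centred on the round board (about 2 mm off). Now the knob weight.

Emit:
arm_command([
  {"slide": [-0.006, 0.021, 0], "spin": 0, "gripper": 0.5},
  {"slide": [-0.011, 0.038, 0], "spin": 0, "gripper": 0.5},
  {"slide": [-0.012, 0.0415, 0.02], "spin": 0, "gripper": 0.5},
  {"slide": [-0.012, 0.0415, 0.045], "spin": 0, "gripper": 0.5},
  {"slide": [-0.012, 0.0415, 0.065], "spin": 0, "gripper": 0.5},
  {"slide": [-0.012, 0.0415, 0.072], "spin": 0, "gripper": 0.5},
  {"slide": [-0.012, 0.0415, 0.072], "spin": 0, "gripper": 0.5},
  {"slide": [-0.012, 0.0415, 0.072], "spin": 0, "gripper": 0.5},
], newtons=35)

```text
t: 27.3
tool_pos: [0.6172, -0.2748, 0.1201]
tool_rot: [-3.031, -0.827, 0.0]
contact_force: [0.3, 0.7, 1.0]
opening: 0.0639
grip_force: 0.0
```

```bash
python3 go.py 0.6175,-0.2783,0.078,-60;  python3 - <<'E'
from seg import *
d=grab('side','side6'); q=pix(d,[.6175,-.2783,.04])[0]; x,y=map(int,q)
cv2.imwrite('pics/c6.png',cv2.resize(d['frame'][y-40:y+30,x-50:x+50,::-1],None,fx=5,fy=5,interpolation=cv2.INTER_CUBIC))
E
```

```text
t 27.3 tcp [ 0.6172 -0.2748  0.1201] yang -59.46 open 0.0639 grip 0.0 F [0.3 0.7 1. ] tilt [-0.  0. -1.]
0.6175,-0.2783,0.078,-60 slide [-0.0015  0.0031  0.0421] spin 0.5 rows 1.0 0.1
```

View pics/c6.png

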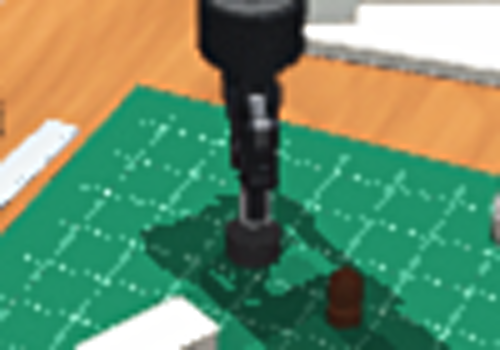

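The near finger is in line with the knob weight at (253,240), and the brown handle at (345,295) is clear. Descend and grip.

Emit:
arm_command([
  {"slide": [-0.001, 0.003, 0.012], "spin": 0, "gripper": 0.5},
  {"slide": [-0.001, 0.003, 0.025], "spin": 0, "gripper": 0.5},
  {"slide": [-0.001, 0.003, 0.036], "spin": 0, "gripper": 0.5},
  {"slide": [-0.001, 0.003, 0.043], "spin": 0, "gripper": 0.5},
  {"slide": [-0.001, 0.003, 0.043], "spin": 0, "gripper": 0.5},
  {"slide": [-0.001, 0.003, 0.043], "spin": 0, "gripper": 0.2},
  {"slide": [-0.001, 0.003, 0.043], "spin": 0, "gripper": 0},
  {"slide": [-0.001, 0.003, 0.043], "spin": 0, "gripper": -0.2},
])

```text
t: 28.02
tool_pos: [0.6182, -0.2786, 0.0777]
tool_rot: [3.03, 0.826, 0.001]
contact_force: [-0.5, 0.1, -2.3]
opening: 0.0405
grip_force: 35.5
```

Emit:
arm_command([
  {"slide": [0, 0, 0], "spin": 0, "gripper": -0.3},
  {"slide": [0, 0, 0], "spin": 0, "gripper": -0.3},
  {"slide": [0, 0, 0], "spin": 0, "gripper": -0.3},
  {"slide": [0, 0, 0], "spin": 0, "gripper": -0.3},
  {"slide": [0, 0, 0], "spin": 0, "gripper": -0.3},
])

```text
t: 28.43
tool_pos: [0.618, -0.2785, 0.0774]
tool_rot: [3.03, 0.826, 0.001]
contact_force: [-0.1, -0.0, 0.0]
opening: 0.0405
grip_force: 35.8
```

```bash
python3 go.py 0.6175,-0.2783,0.2,-60 0.433,0.353,0.2,-60
```

```text
t 28.43 tcp [ 0.618  -0.2785  0.0774] yang -59.49 open 0.0405 grip 35.78988790512085 F [-0.1 -0.   0. ] tilt [ 0.001 -0.    -1.   ]
0.6175,-0.2783,0.2,-60 slide [-0.0003 -0.0003 -0.1226] spin 0.5 rows 2.9 0.1
0.433,0.353,0.2,-60 slide [ 1.559e-01 -6.390e-01 -4.000e-04] spin 0.0 rows 15.8 0.0
```

Emit:
arm_command([
  {"slide": [0, 0, -0.012], "spin": 0, "gripper": -0.3},
  {"slide": [0, 0, -0.035], "spin": 0, "gripper": -0.3},
  {"slide": [0, 0, -0.06], "spin": 0, "gripper": -0.3},
  {"slide": [0, 0, -0.085], "spin": 0, "gripper": -0.3},
  {"slide": [0.003, -0.015, -0.1], "spin": 0, "gripper": -0.3},
  {"slide": [0.01, -0.042, -0.1], "spin": 0, "gripper": -0.3},
  {"slide": [0.018, -0.074, -0.1], "spin": 0, "gripper": -0.3},
  {"slide": [0.026, -0.106, -0.1], "spin": 0, "gripper": -0.3},
])

```text
t: 29.1
tool_pos: [0.5858, -0.1732, 0.178]
tool_rot: [3.031, 0.824, 0.001]
contact_force: [-0.5, 0.4, -2.4]
opening: 0.0404
grip_force: 35.9
```

Emit:
arm_command([
  {"slide": [0.008, -0.034, 0], "spin": 0, "gripper": -0.3},
  {"slide": [0.017, -0.068, 0], "spin": 0, "gripper": -0.3},
  {"slide": [0.025, -0.102, 0], "spin": 0, "gripper": -0.3},
  {"slide": [0.033, -0.136, 0], "spin": 0, "gripper": -0.3},
  {"slide": [0.041, -0.17, 0], "spin": 0, "gripper": -0.3},
  {"slide": [0.05, -0.204, 0], "spin": 0, "gripper": -0.3},
  {"slide": [0.058, -0.238, 0], "spin": 0, "gripper": -0.3},
  {"slide": [0.066, -0.272, 0], "spin": 0, "gripper": -0.3},
])

```text
t: 29.77
tool_pos: [0.5041, 0.0955, 0.1774]
tool_rot: [3.031, 0.826, 0.0]
contact_force: [0.7, 0.3, -1.3]
opening: 0.0406
grip_force: 35.9
```

Emit:
arm_command([
  {"slide": [0.008, -0.034, 0], "spin": 0, "gripper": -0.3},
  {"slide": [0.017, -0.068, 0], "spin": 0, "gripper": -0.3},
  {"slide": [0.025, -0.102, 0], "spin": 0, "gripper": -0.3},
  {"slide": [0.033, -0.136, 0], "spin": 0, "gripper": -0.3},
  {"slide": [0.041, -0.17, 0], "spin": 0, "gripper": -0.3},
  {"slide": [0.048, -0.197, 0], "spin": 0, "gripper": -0.3},
  {"slide": [0.053, -0.217, 0], "spin": 0, "gripper": -0.3},
  {"slide": [0.056, -0.23, 0], "spin": 0, "gripper": -0.3},
])

```text
t: 30.43
tool_pos: [0.4355, 0.3224, 0.1773]
tool_rot: [-3.03, -0.83, 0.0]
contact_force: [-0.5, 0.5, -2.0]
opening: 0.0403
grip_force: 35.9
```

```bash
python3 go.py 0.433,0.353,0.17,-60
```

```text
t 30.43 tcp [0.4355 0.3224 0.1773] yang -59.37 open 0.0403 grip 35.89014530181885 F [-0.5  0.5 -2. ] tilt [-0.  0. -1.]
0.433,0.353,0.17,-60 slide [ 0.0134 -0.0276  0.0074] spin 0.6 rows 0.8 0.1
```

Emit:
arm_command([
  {"slide": [0.007, -0.014, 0], "spin": 0, "gripper": -0.3},
  {"slide": [0.012, -0.024, 0], "spin": 0, "gripper": -0.3},
  {"slide": [0.013, -0.027, 0.01], "spin": 0, "gripper": -0.3},
  {"slide": [0.013, -0.027, 0.02], "spin": 0, "gripper": -0.3},
  {"slide": [0.013, -0.027, 0.03], "spin": 0, "gripper": -0.3},
  {"slide": [0.013, -0.027, 0.037], "spin": 0, "gripper": -0.3},
  {"slide": [0.013, -0.027, 0.04], "spin": 0, "gripper": -0.3},
  {"slide": [0.013, -0.027, 0.04], "spin": 0, "gripper": -0.3},
])

```text
t: 31.1
tool_pos: [0.4335, 0.3493, 0.135]
tool_rot: [3.03, 0.825, -0.005]
contact_force: [0.3, 0.0, -2.9]
opening: 0.0405
grip_force: 35.9
```

Emit:
arm_command([
  {"slide": [0, 0, 0], "spin": 0, "gripper": -0.3},
  {"slide": [0, 0, 0], "spin": 0, "gripper": -0.3},
  {"slide": [0, 0, 0], "spin": 0, "gripper": -0.3},
])

```text
t: 31.35
tool_pos: [0.4346, 0.3506, 0.1377]
tool_rot: [-3.031, -0.826, -0.002]
contact_force: [0.3, 0.0, -1.8]
opening: 0.0406
grip_force: 35.9
```

```bash
python3 go.py 0.433,0.353,0.1284,-60
```

```text
t 31.35 tcp [0.4346 0.3506 0.1377] yang -59.51 open 0.0406 grip 35.936792492866516 F [ 0.3  0.  -1.8] tilt [ 0.001  0.001 -1.   ]
0.433,0.353,0.1284,-60 slide [-0.0002 -0.0029  0.0093] spin 0.5 rows 0.2 0.1
```

Emit:
arm_command([
  {"slide": [0, -0.0015, 0.002], "spin": 0, "gripper": -0.3},
  {"slide": [0, -0.003, 0.004], "spin": 0, "gripper": -0.3},
  {"slide": [0, -0.003, 0.006], "spin": 0, "gripper": -0.3},
  {"slide": [0, -0.003, 0.006], "spin": 0, "gripper": -0.3},
  {"slide": [0, -0.003, 0.006], "spin": 0, "gripper": -0.3},
])

```text
t: 31.77
tool_pos: [0.4324, 0.353, 0.1306]
tool_rot: [3.031, 0.827, -0.001]
contact_force: [-0.3, 1.0, -2.1]
opening: 0.0405
grip_force: 35.9
```

```bash
python3 go.py 0.433,0.353,0.1284,-60
```

```text
t 31.77 tcp [0.4324 0.353  0.1306] yang -59.48 open 0.0405 grip 35.93711793422699 F [-0.3  1.  -2.1] tilt [-0. -0. -1.]
0.433,0.353,0.1284,-60 slide [0.0005 0.0003 0.0022] spin 0.5 rows 0.1 0.1
```

Emit:
arm_command([
  {"slide": [0, 0, 0.001], "spin": 0, "gripper": -0.3},
  {"slide": [0, 0, 0.0015], "spin": 0, "gripper": -0.3},
  {"slide": [0, 0, 0.0015], "spin": 0, "gripper": -0.3},
  {"slide": [0, 0, 0.0015], "spin": 0, "gripper": -0.3},
])

```text
t: 32.1
tool_pos: [0.4326, 0.353, 0.1294]
tool_rot: [3.031, 0.826, -0.0]
contact_force: [-0.8, 0.2, -1.7]
opening: 0.0407
grip_force: 35.9
```

Emit:
arm_command([
  {"slide": [0, 0, 0.0005], "spin": 0, "gripper": -0.3},
  {"slide": [0, 0, 0.0005], "spin": 0, "gripper": -0.3},
  {"slide": [0, 0, 0.0005], "spin": 0, "gripper": -0.3},
])

```text
t: 32.35
tool_pos: [0.4326, 0.353, 0.1289]
tool_rot: [3.031, 0.826, -0.0]
contact_force: [1.0, 0.6, -1.9]
opening: 0.0407
grip_force: 35.9
```

Emit:
arm_command([
  {"slide": [0, 0, 0.0005], "spin": 0, "gripper": -0.3},
  {"slide": [0, 0, 0.001], "spin": 0, "gripper": -0.3},
  {"slide": [0, 0, 0.001], "spin": 0, "gripper": -0.3},
  {"slide": [0, 0, 0.001], "spin": 0, "gripper": -0.3},
])

```text
t: 32.68
tool_pos: [0.4327, 0.3531, 0.1283]
tool_rot: [-3.031, -0.826, -0.0]
contact_force: [-1.3, -1.0, 1.6]
opening: 0.0409
grip_force: 36.3
```

Contact, so release and retreat straight up.

Emit:
arm_command([
  {"slide": [0, 0, 0], "spin": 0, "gripper": 0},
  {"slide": [0, 0, 0], "spin": 0, "gripper": 0.1},
  {"slide": [0, 0, 0], "spin": 0, "gripper": 0.3},
  {"slide": [0, 0, 0], "spin": 0, "gripper": 0.4},
  {"slide": [0, 0, 0], "spin": 0, "gripper": 0.4},
  {"slide": [0, 0, -0.015], "spin": 0, "gripper": 0.4},
  {"slide": [0, 0, -0.04], "spin": 0, "gripper": 0.4},
  {"slide": [0, 0, -0.07], "spin": 0, "gripper": 0.4},
])

```text
t: 33.35
tool_pos: [0.4314, 0.3522, 0.1963]
tool_rot: [3.03, 0.826, -0.007]
contact_force: [-0.4, 0.8, -0.2]
opening: 0.06
grip_force: 0.0
```

Emit:
arm_command([
  {"slide": [0, 0.02, -0.03], "spin": 0, "gripper": 0.4},
  {"slide": [0, 0.05, -0.05], "spin": 0, "gripper": 0.4},
  {"slide": [0, 0.08, -0.05], "spin": 0, "gripper": 0.4},
  {"slide": [0, 0.11, -0.05], "spin": 0, "gripper": 0.4},
  {"slide": [0, 0.14, -0.05], "spin": 0, "gripper": 0.4},
  {"slide": [0, 0.17, -0.05], "spin": 0, "gripper": 0.4},
  {"slide": [0, 0.2, -0.05], "spin": 0, "gripper": 0.4},
  {"slide": [0, 0.23, -0.05], "spin": 0, "gripper": 0.4},
])

```text
t: 34.02
tool_pos: [0.5499, 0.1535, 0.248]
tool_rot: [-3.031, -0.826, -0.001]
contact_force: [-0.0, 1.1, 0.3]
opening: 0.0596
grip_force: 0.0
```

Emit:
arm_command([
  {"slide": [0, 0.03, 0], "spin": 0, "gripper": 0.4},
  {"slide": [0, 0.065, 0], "spin": 0, "gripper": 0.4},
  {"slide": [0, 0.1, 0], "spin": 0, "gripper": 0.4},
  {"slide": [0, 0.135, 0], "spin": 0, "gripper": 0.4},
  {"slide": [0, 0.17, 0], "spin": 0, "gripper": 0.4},
  {"slide": [0, 0.195, 0], "spin": 0, "gripper": 0.4},
  {"slide": [0, 0.205, 0], "spin": 0, "gripper": 0.4},
  {"slide": [0, 0.205, 0], "spin": 0, "gripper": 0.4},
])

```text
t: 34.68
tool_pos: [0.6541, -0.0237, 0.2476]
tool_rot: [3.032, 0.822, -0.0]
contact_force: [-0.6, -0.0, -0.4]
opening: 0.0598
grip_force: 0.0
```

```bash
python3 - <<'E'
from h import *
a=[]
for n in('side','top'):
    d=grab(n,n+'7')
    r=[]
    for P in([.432,.353,.05],[.6,-.09,.03]):
        x,y=map(int,pix(d,P)[0]); r.append(cv2.resize(d['frame'][y-50:y+50,x-65:x+65,::-1],None,fx=3,fy=3,interpolation=cv2.INTER_CUBIC))
    a.append(np.vstack(r))
cv2.imwrite('pics/c7.png',np.hstack(a))
cv2.imwrite('pics/top7v.png',cv2.resize(d['frame'][:,:,::-1],(800,600)))
E
```

```text
(no output)
```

View pics/c7.png

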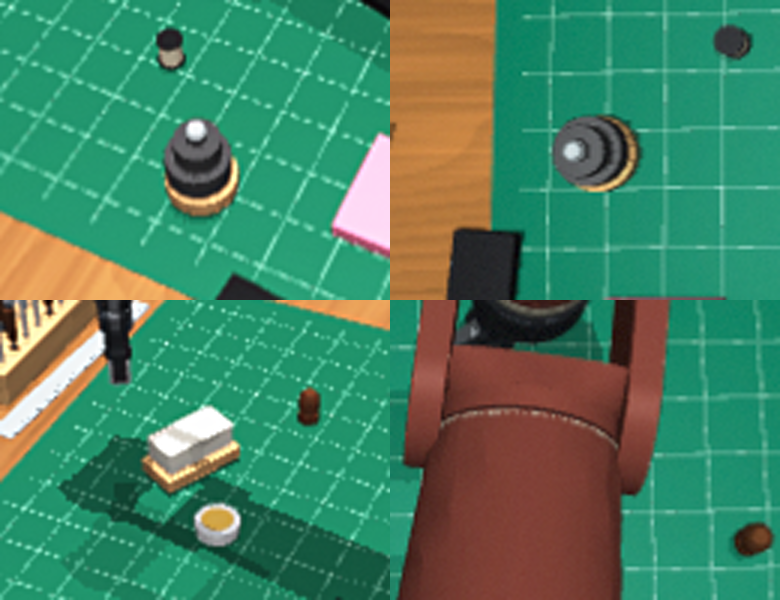

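View pics/top7v.png

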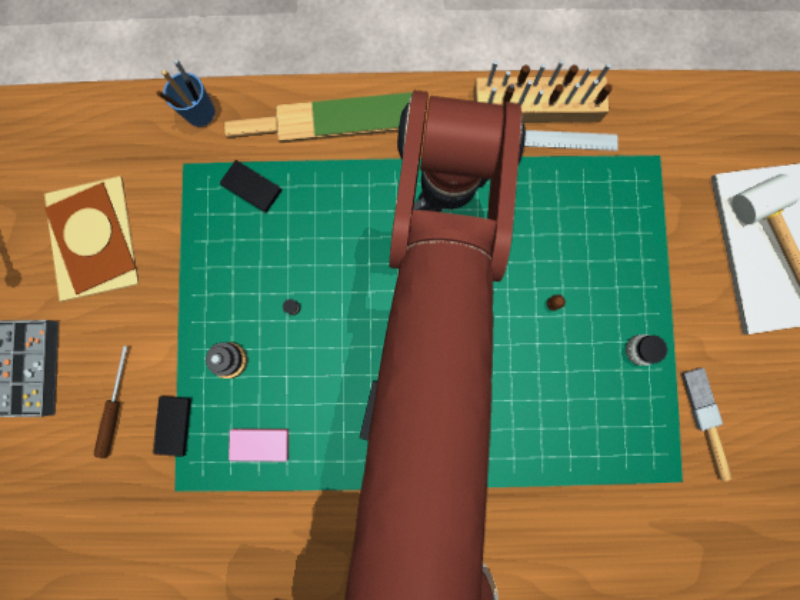

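The round stack (board, disc, knob) stands upright and centred: (200,170) in the side crop, (225,360) from above. The marble lies on the oblong board at (192,445) in the side crop. The tin and jar are where they were, and the gripper is open and clear of everything.

```bash
python3 -c "
from station import order; print(order.finish_job())"
```

```text
the job is handed in; nothing more can be done
None
```

The job is handed in: in the last measurements each board, the marble block and the disc weight were centred to within about 2 mm, the knob weight sits on the disc (centring checked by eye), and the glue jar and wax tin were not touched.

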